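# Lock the seed chest with the C-hook

## Task

Lock the seed chest on the potting table: take the curved white hook by its wooden grip and swing it tip first, along its own arc, through the black steel ring on the chest lid until its red mark sits in the ring. Let go with the hook lying flat on the lid and passing squarely through the ring, the red mark still in it; do not disturb the bonsai pot or the spray bottle.

Things in the scene. Friction and masses are not known exactly. Their poses are not given: they have to be found in the camera images.
- hook: Loose C-hook lying flat: white steel rod 8 mm thick, arc of 60 mm radius (centre line), about 0.1 kg. Origin: rod's underside at the red mark; z up, x outward from arc centre, y towards tip. In mm: arc centre (-60,0), rounded tip (-39,56), tail (-60,-60). On the tail a dark wooden grip stands upright, 20x20, top at z 60, faces along x and y. (The straight pin with a like grip is not wanted.)
- chest: Fixed cedar chest 240 (x) x 260 (y) mm, flat lid at z 60 mm. Origin: centre of underside. Mid-lid at (0,0) stands a fixed black ring (8 mm rod, arched) in the chest's xz plane, passed along y: hole 30 mm wide in x, 27 high from the lid with rounded top; outside 46 wide, 35 high. Hook is square when its x axis lies along the chest's x, either sense (tip entering from -y, or half-turned from +y).
- pot: Bystander: round indigo ceramic pot with a small bonsai, 112 mm across, 158 mm high, 0.7 kg, standing loose. Origin: centre of the underside.
- bottle: Bystander: aluminium spray bottle with a white head, 48 mm across, 146 mm high, 0.25 kg, standing loose. Origin: centre of the underside.
Things that resemble listed ones, but are neither listed nor needed, are in the scene too. Leave any green look-alike of the hook alone.

How it is judged:
By the outcome, as a careful person would: the job done as asked, in the order asked, and still so for the second after the job is handed in, with the robot touching nothing.
It also fails if it takes over 48 s, if anything falls off the work surface, if the arm or the gripper's body presses on something with over 40 N, if the wrist force passes 120 N, or if a joint passes its speed limit or range.

## Robot

A 6-joint arm with a two-finger parallel gripper is mounted at the origin on the work surface. World frame = base frame: x ahead of the robot, y to its left, z up, the work surface at z = 0. Lengths are in mm, angles in rad, forces in N, time in s.
With the tool pointing down it reaches from about 400 to 825 mm from the base axis. Payload 7 kg.
Tool frame: the origin (TCP) lies where the fingers leave the gripper's body, on its centre line; the fingertips stand 66 mm ahead of it and the grasp point (between the pads) lies 47 mm ahead of it (arm.tip_reach is the distance from the TCP to the fingertips, in mm); z points along the fingers, y is the direction in which the jaws open and shut (so a half turn about z gives the same grasp; the last joint's range is limited). The gripper opens to 88 mm and grips with 3 to 60 N. Pads are 19 mm wide; open, the fingers measure 130 mm over their backs; the gripper's body (78 mm by 193 mm) begins 47 mm behind the grasp point.
Start: joints at [-0.95, 0.359, 0.012, 0, -1.224, -0.288], TCP at [220.489, -637.95, 292.161] pointing down, gripper open.
Joint ranges: [-3.07, 3.07], [-1.43, 2.12], [-1.02, 1.25], [-3.03, 1.67], [-3.05, -0], [-3.03, 3.03]. Speed limits (rad/s): [2.39, 2.39, 3.01, 3.14, 3.14, 3.14].

## Interface

Orientations are given as a unit quaternion [x, y, z, w].
In Python, from rig import arm, viewer gives the robot as it stands.
- The arm moves only by the tool step_arm, never from a script. Its arguments are lists of equal length, an entry for each row: "turn": the turn, a rotation vector about the tool's x, y, z each as a share of 0.08 rad, from -1 to 1, a list of three; "translation": the shift along the tool's x, y, z each as a share of 0.03 m, from -1 to 1, a list of three; "gripper": the closure, from 0 (fully open) to 1 (shut). A call has exactly 10 rows; each row shifts and turns the pose as measured when the row begins, along the tool's axes as they then stand; what a row does not reach is not made up. A row lasts 1/12 s, in which the tool goes at most 41.7 mm and 7.16 degrees, less where a joint would pass 70% of its speed; a pose out of reach is approached as far as the arm can. A call with a number of a shift or a turn outside -1 to 1 is refused whole. A call with a gripper value outside its range is refused whole. The fingers move at their own pace and stop on an object; "grip_force" is the grip in N (left out, the last holds). Time passes only in rows, so rows that do not move let the fingers close, or fill a call up. It gives the time, the measured TCP pose, the force and the opening at its end, in the units of the state.
- arm.read_state(): the state, without advancing time (a new reading comes with each control period).
- viewer.read_camera(name): name is "scene" or "side" or "wrist"; returns the picture (480x640x3 uint8, red, green, blue); there is no depth.
- viewer.camera_params(name): a dict with "fx", "fy", "cx", "cy" (pixels), "pose" (4x4, takes a point from camera to world coordinates); the wrist camera has in their place "T_tool_cam" (4x4, takes a point from camera to tool coordinates, whose origin is the TCP and whose axes are the flange's). Camera axes: x right, y down, z forward; pixel columns grow to the right and rows downward; lengths in mm; the calibration is good to about 2 mm. A picture is of the moment at which its call begins: read the wrist's pose just before it. camera_params takes no time and is no camera call.
- arm.finish_job(): hands the job in, once; it reports no verdict.
Trained networks look in the newest picture that a camera, given by its name, has taken for a name from the list of things; names that differ only in an ending like _2 or _b are one class to them, and where a whole thing is asked for, a point or a joint stands for the part that bears it (a point fixed in the world has none). Each returns a list of dicts, best first, with "conf" (0 to 1); they miss things now and then, are a little off and sometimes report something else, mostly with a low value. They report only what shows in the picture. A call takes as long as a camera call. They do not tell look-alikes from the thing itself.
- viewer.cut_out(camera, target): "pixels" (480x640 bool, what is visible of it) and "location" ([column, row] in pixels, amid what is visible of it).
The state is a dict: "time_s": time; "joint_pos": joint angles; "joint_vel": joint speeds; "tau": joint torques, N m; "eef_pos": TCP position; "tcp_rot": TCP orientation; "contact_force": force on the tool from outside, world axes, zero at the start; "torque": the same for the moment, N m; "gripper_width": finger opening in mm.
Only numpy, scipy, OpenCV 4.12 (cv2) and the standard library are available. Lean on these libraries where they do the work, as an engineer would, in place of code of your own. Each camera call takes 0.05 s, during which the arm holds its last target.

## Working session

There is one attempt and no reset: what is moved stays moved. The work goes in short steps, Python scripts to look and compute and a tool call to move; the robot and the scene stay as the last step left them, time stands still between calls to the robot, and variables do not carry over. Pictures are saved under pics/ and viewed, and the job is handed in when it is done.

Besides the shell and the picture viewer there is one more tool, called after "Call:" as a command line: name --argument value ..., lists and objects as JSON in quotes. step_arm: Moves the arm, as the interface text tells. Its arguments: {"type":"object","properties":{"turn":{"type":"array"},"translation":{"type":"array"},"gripper":{"type":"array"},"grip_force":{"type":"number"}},"required":["turn","translation","gripper"]}

```bash
ls; mkdir -p pics
python3 - <<'E'
from rig import arm, viewer
import cv2,numpy as np
s=arm.read_state();print(s)
for n in ["scene","side"]:
    im=viewer.read_camera(n);cv2.imwrite(f"pics/{n}0.png",im[:,:,::-1])
    p=viewer.camera_params(n);print(n,p)
    for t in ["hook","chest","pot","bottle"]:
        for d in viewer.cut_out(n,t):print(n,t,round(d["conf"],2),d["location"],d["pixels"].sum())
print(viewer.camera_params("wrist"))
print(arm.read_state()["time_s"])
E
```

```text
pics
{'time_s': 0.0, 'joint_pos': array([-9.49897289e-01,  3.59366794e-01,  1.10414382e-02, -3.56244982e-04,
       -1.22410119e+00, -2.88076709e-01]), 'joint_vel': array([-0.00012754, -0.00055696, -0.00091788, -0.00045751,  0.00078392,
       -0.0010724 ]), 'tau': array([-3.16729136e-03, -5.82723498e+01,  2.93035322e+01,  6.99691236e+00,
        6.65183121e-03, -1.39541976e-04]), 'eef_pos': array([ 220.36886973, -637.59860482,  291.22691417]), 'tcp_rot': array([-1.65584285e-01,  9.86195291e-01,  8.05884199e-04, -2.07359950e-04]), 'contact_force': array([-0.03034   , -0.12083149,  0.07269478]), 'torque': array([ 0.03059652, -0.00911997,  0.04638972]), 'gripper_width': 87.67969580551342}
scene {'fx': 456.8596114686193, 'fy': 456.8596114686193, 'cx': 318.2133020051143, 'cy': 246.7099868891405, 'pose': array([[-3.43839504e-01,  6.31708826e-01, -6.94779357e-01,
         1.25915774e+03],
       [ 9.39025720e-01,  2.29530897e-01, -2.56020048e-01,
         3.48775766e+02],
       [-2.25679539e-03, -7.40445492e-01, -6.72112625e-01,
         7.07953755e+02],
       [ 0.00000000e+00,  0.000000
[... 737 characters left out ...]
      1.00000000e+00]])}
side hook 0.88 [222.1, 375.7] 1204
side hook 0.78 [289.3, 330.9] 906
side hook 0.64 [331.1, 434.1] 1387
side chest 0.62 [321.0, 239.9] 10177
side pot 0.69 [288.7, 161.2] 1823
side bottle 0.84 [427.8, 274.0] 2041
{'fx': 344.16435450790414, 'fy': 344.16435450790414, 'cx': 319.7228053212524, 'cy': 237.60248582319574, 'T_tool_cam': array([[ 3.49189466e-04, -9.66621280e-01, -2.56209248e-01,
         6.97392701e+01],
       [ 9.99999875e-01,  4.28976429e-04, -2.55526772e-04,
        -4.15731615e-01],
       [ 3.56905344e-04, -2.56209127e-01,  9.66621309e-01,
        -9.18594930e+01],
       [ 0.00000000e+00,  0.00000000e+00,  0.00000000e+00,
         1.00000000e+00]])}
0.5
```

View pics/scene0.png

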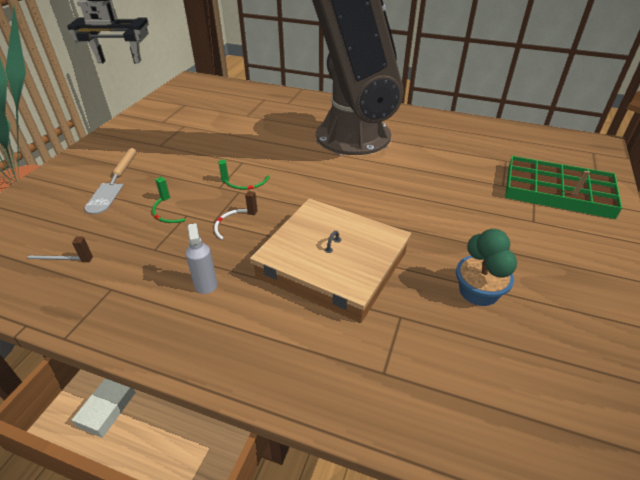

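View pics/side0.png

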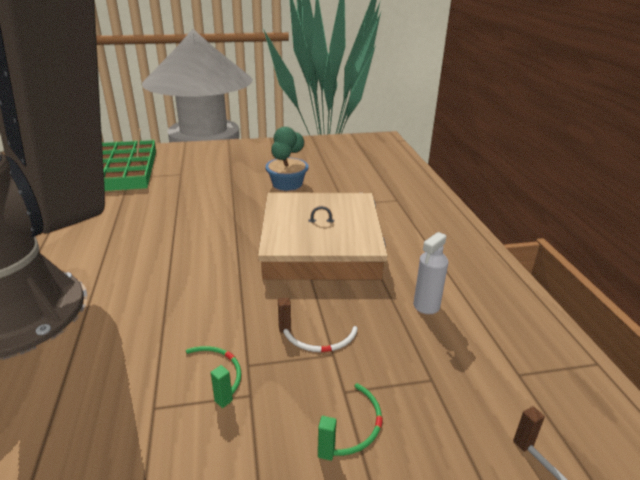

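The hook candidates in the scene picture are the white C-hook with wooden grip at (236,212), the green hooks at (165,205) and (245,180), and the straight pin at (60,255). The description fits the white one, which in the side picture has its grip at (284,315) and red mark at (326,348). I'll check that with a close crop.

Run:
```python
import cv2,numpy as np
a=cv2.imread("pics/side0.png")[280:370,255:385];b=cv2.imread("pics/scene0.png")[180:250,200:280]
c=cv2.imread("pics/side0.png")[180:290,250:395]
cv2.imwrite("pics/crop1.png",np.hstack([cv2.resize(a,(433,300),interpolation=cv2.INTER_CUBIC),cv2.resize(b,(343,300),interpolation=cv2.INTER_CUBIC)]))
cv2.imwrite("pics/crop2.png",cv2.resize(c,None,fx=5,fy=5,interpolation=cv2.INTER_CUBIC))
d=cv2.imread("pics/scene0.png")[195:325,245:420]
cv2.imwrite("pics/crop3.png",cv2.resize(d,None,fx=4,fy=4,interpolation=cv2.INTER_CUBIC))
```

```text
(no output)
```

View pics/crop1.png

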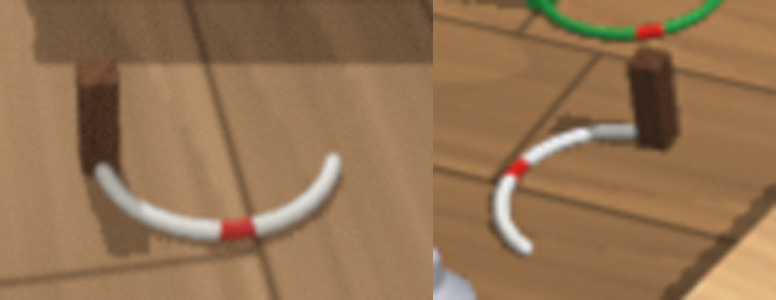

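View pics/crop2.png

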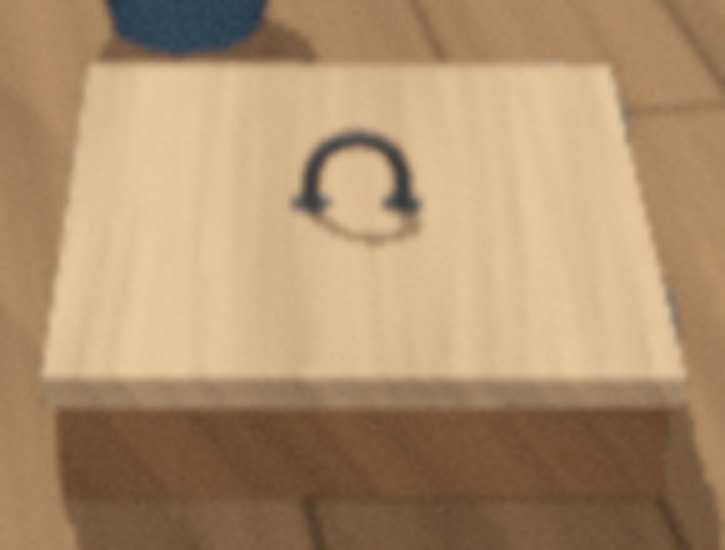

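View pics/crop3.png

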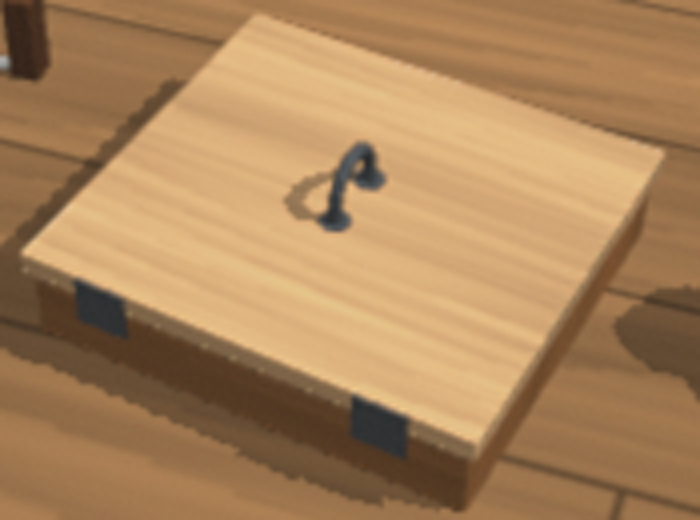

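The crops confirm the choice: a white rod with a red mark at mid-arc and a wooden grip at the tail. The lid corners are clear in both views, so I'll fit the chest and hook poses.

```bash
cat > h.py <<'E'
from rig import arm, viewer
import cv2,numpy as np
from scipy.optimize import least_squares
from scipy.spatial.transform import Rotation as Ro
def K(p): return np.array([[p["fx"],0,p["cx"]],[0,p["fy"],p["cy"]],[0,0,1]])
def proj(p,P,pose=None):
    T=np.linalg.inv(p["pose"] if pose is None else pose);q=(T[:3,:3]@np.atleast_2d(P).T).T+T[:3,3]
    return np.c_[p["fx"]*q[:,0]/q[:,2]+p["cx"],p["fy"]*q[:,1]/q[:,2]+p["cy"]]
def back(p,uv,z,pose=None):
    T=p["pose"] if pose is None else pose
    uv=np.atleast_2d(uv);d=np.c_[(uv[:,0]-p["cx"])/p["fx"],(uv[:,1]-p["cy"])/p["fy"],np.ones(len(uv))]@T[:3,:3].T
    return T[:3,3]+d*((z-T[2,3])/d[:,2])[:,None]
def wpose(s):
    T=np.eye(4);T[:3,:3]=Ro.from_quat(s["tcp_rot"]).as_matrix();T[:3,3]=s["eef_pos"]
    return T@viewer.camera_params("wrist")["T_tool_cam"]
E
python3 - <<'E'
from h import *
ps,pc=viewer.camera_params("side"),viewer.camera_params("scene")
# lid corners: TL,TR,BR,BL in side
S=np.array([[88,64],[611,64],[684,380],[43,380]])/5.+[250,180]
C=np.array([[664,152],[474,448],[24,255],[256,14]])/4.+[245,195]
def show(n,p,uv):
    print(n,back(p,uv,60).round(0)[:,:2].tolist())
show("side",ps,S);show("scene",pc,C)
# order: side TL = (-x,+y), TR=(+x,+y), BR=(+x,-y), BL=(-x,-y)
c=np.array([[-120,130],[120,130],[120,-130],[-120,-130]])
def P(v):
    R=np.array([[np.cos(v[2]),-np.sin(v[2])],[np.sin(v[2]),np.cos(v[2])]])
    return np.c_[c@R.T+v[:2],np.full(4,60)]
for nm,f in dict(side=lambda v:(proj(ps,P(v))-S).ravel(),scene=lambda v:(proj(pc,P(v))-C).ravel(),both=lambda v:np.r_[(proj(ps,P(v))-S).ravel(),(proj(pc,P(v))-C).ravel()]).items():
    r=least_squares(f,[600,0,0]);print(nm,r.x.round(3),"rms px",np.sqrt(np.mean(r.fun**2)).round(2))
# ring base feet
print("ring feet side",back(ps,np.array([[310,204],[402,204]])/5+[250,180],60).round(0).tolist())
print("ring feet scene",back(pc,np.array([[333,220],[371,180]])/4+[245,195],60).round(0).tolist())
# hook
for n,p,roi in [("side",ps,(325,360,283,362)),("scene",pc,(203,242,212,250))]:
    im=cv2.imread(f"pics/{n}0.png");hsv=cv2.cvtColor(im,cv2.COLOR_BGR2HSV)
    m=np.zeros(im.shape[:2],bool);m[roi[0]:roi[1],roi[2]:roi[3]]=1
    w=m&(hsv[...,1]<45)&(hsv[...,2]>135);r=m&((hsv[...,0]<8)|(hsv[...,0]>172))&(hsv[...,1]>150)&(hsv[...,2]>100)
    if n=="scene": w[:,:213]&=True
    q=back(p,np.argwhere(w|r)[:,::-1],4.);red=back(p,np.argwhere(r)[:,::-1],4.).mean(0)
    f=least_squares(lambda v:np.hypot(q[:,0]-v[0],q[:,1]-v[1])-60,[q[:,0].mean(),q[:,1].mean()+30],loss="soft_l1")
    f2=least_squares(lambda v:np.hypot(q[:,0]-v[0],q[:,1]-v[1])-v[2],[*f.x,60],loss="soft_l1")
    d=red[:2]-f.x
    print(n,w.sum(),r.sum(),"centre",f.x.round(1),"free",f2.x.round(1),"red",red.round(1),"dist",np.hypot(*d).round(1),"xaxis ang",np.arctan2(d[1],d[0]).round(3))
    a=np.arctan2(d[1],d[0]);R=np.array([[np.cos(a),-np.sin(a)],[np.sin(a),np.cos(a)]])
    g=np.r_[f.x+R@[0,-60]];t=f.x+R@[21,56];print(" grip",g.round(1),"tip",t.round(1),"reproj grip top/base",proj(p,[[*g,60],[*g,0]]).round(0).tolist(),"tip",proj(p,[[*t,4]]).round(0).tolist())
for n,p in (("side",ps),("scene",pc)):
  for t in ["pot","bottle"]: pass
print("bottle side base",back(ps,[429,306],0).round(0),"scene",back(pc,[204,286],0).round(0),"pot",back(pc,[484,292],0).round(0))
E
```

```text
side [[476.0, 271.0], [713.0, 233.0], [668.0, -25.0], [434.0, 13.0]]
scene [[478.0, 277.0], [716.0, 237.0], [671.0, -15.0], [436.0, 22.0]]
side [ 5.72608e+02  1.23212e+02 -1.66000e-01] rms px 0.4
scene [ 5.75027e+02  1.30164e+02 -1.69000e-01] rms px 0.65
both [ 5.73788e+02  1.28419e+02 -1.67000e-01] rms px 0.97
ring feet side [[554.0, 127.0, 60.0], [592.0, 121.0, 60.0]]
ring feet scene [[592.0, 125.0, 60.0], [555.0, 134.0, 60.0]]
side 407 50 centre [ 522.8 -125.2] free [ 522.7 -125.6   59.7] red [ 521.5 -185.1    4. ] dist 59.9 xaxis ang -1.591
 grip [ 462.8 -124. ] tip [ 578.3 -147.3] reproj grip top/base [[284.0, 301.0], [284.0, 329.0]] tip [[354.0, 329.0]]
scene 152 15 centre [ 522.3 -123.2] free [ 522.3 -123.7   59.6] red [ 518.7 -183.3    4. ] dist 60.2 xaxis ang -1.632
 grip [ 462.5 -119.5] tip [ 576.9 -147.6] reproj grip top/base [[251.0, 193.0], [253.0, 212.0]] tip [[220.0, 237.0]]
bottle side base [[ 727. -107.    0.]] scene [[ 725. -105.    0.]] pot [[541. 451.   0.]]
```

Both views agree on the hook: centre ≈(522.5,-124), grip ≈(462.6,-122), x axis ≈-1.61 rad. For the chest they give ≈(574,127), yaw -0.167, but the y values differ by 7 mm, so I'll refine that with the wrist camera. The first move goes above the grip.

Call:
step_arm --turn '[[0, 0, 0], [0, 0, 0], [0, 0, 0], [0, 0, 0], [0, 0, 0], [0, 0, 0], [0, 0, 0], [0, 0, 0], [0, 0, 0], [0, 0, 0]]' --translation '[[-0.9, 0.95, 0], [-0.9, 0.95, 0], [-0.9, 0.95, 0], [-0.9, 0.95, 0], [-0.9, 0.95, 0], [-0.9, 0.95, 0], [-0.9, 0.95, 0], [-0.9, 0.95, 0], [-0.9, 0.95, 0], [-0.9, 0.95, 0]]' --gripper '[0, 0, 0, 0, 0, 0, 0, 0, 0, 0]'

```text
time_s: 1.33
eef_pos: [385.0, -272.5, 289.8]
tcp_rot: [-0.16, 0.987, -0.0, 0.0]
contact_force: [1.2, 0.0, -0.6]
gripper_width: 88.0
```

```bash
cat >> h.py <<'E'
def togo(target,yaw_y,s=None):
    s=s or arm.read_state()
    R=Ro.from_quat(s["tcp_rot"]);y=R.as_matrix()[:,1]
    cur=np.arctan2(y[1],y[0]);d=(yaw_y-cur+np.pi)%(2*np.pi)-np.pi
    Rt=Ro.from_matrix(np.c_[[np.sin(-yaw_y)*-1*-1,0,0]] if 0 else np.array([[-np.sin(yaw_y)*-1,np.cos(yaw_y),0],[-np.cos(yaw_y),np.sin(yaw_y),0],[0,0,-1]]))
    rv=(R.inv()*Rt).as_rotvec()
    t=R.as_matrix().T@(np.array(target)-s["eef_pos"])
    print("t",round(s["time_s"],2),"pos",s["eef_pos"].round(1),"yaw",round(cur,3),"w",round(s["gripper_width"],1),"F",s["contact_force"].round(1),"j6",s["joint_pos"][5].round(2))
    print(" to go tool mm",t.round(1),"rows",(t/30).round(2)," turn rows",(rv/0.08).round(2))
E
python3 - <<'E'
from h import *
togo([463,-122,230],1.54)
E
```

```text
Traceback (most recent call last):
  File "h.py", line 20, in togo
    Rt=Ro.from_matrix(np.c_[[np.sin(-yaw_y)*-1*-1,0,0]] if 0 else np.array([[-np.sin(yaw_y)*-1,np.cos(yaw_y),0],[-np.cos(yaw_y),np.sin(yaw_y),0],[0,0,-1]]))
  File "scipy/spatial/transform/_rotation.pyx", line 1143, in scipy.spatial.transform._rotation.Rotation.from_matrix
ValueError: Non-positive determinant (left-handed or null coordinate frame) in rotation matrix 0: [[ 0.99952583  0.03079146  0.        ]
 [-0.03079146  0.99952583  0.        ]
 [ 0.          0.         -1.        ]].
```

```bash
python3 - <<'E'
t=open('h.py').read().split('\n')
t=[("    Rt=Ro.from_matrix(np.array([[-np.sin(yaw_y),np.cos(yaw_y),0],[np.cos(yaw_y),np.sin(yaw_y),0],[0,0,-1]]))" if l.strip().startswith("Rt=") else l) for l in t]
open('h.py','w').write('\n'.join(t))
E
python3 - <<'E'
from h import *
togo([463,-122,230],1.54)
E
```

```text
t 1.33 pos [ 385.  -272.5  289.8] yaw 1.892 w 88.0 F [ 1.2  0.  -0.6] j6 -1.05
 to go tool mm [-121.6  118.2   59.8] rows [-4.05  3.94  1.99]  turn rows [-0.   0.   4.4]
```

Call:
step_arm --turn '[[0, 0, 0], [0, 0, 0], [0, 0, 0], [0, 0, 0], [0, 0, 0.9], [0, 0, 0.9], [0, 0, 0.9], [0, 0, 0.9], [0, 0, 0.8], [0, 0, 0]]' --translation '[[-0.95, 0.95, 0], [-0.95, 0.95, 0], [-0.95, 0.95, 0], [-0.8, 0.8, 0], [0, 0, 0.3], [0, 0, 0.3], [0, 0, 0.3], [0, 0, 0.3], [0, 0, 0.3], [0, 0, 0]]' --gripper '[0, 0, 0, 0, 0, 0, 0, 0, 0, 0]'

```text
time_s: 2.17
eef_pos: [460.2, -118.5, 247.9]
tcp_rot: [0.017, 1.0, 0.001, 0.007]
contact_force: [-0.3, 0.4, -0.9]
gripper_width: 87.2
```

Run:
```python
from h import *
togo([463,-122,81],1.54)
s=arm.read_state();im=viewer.read_camera("wrist");cv2.imwrite("pics/w1.png",im[:,:,::-1]);np.save("pics/w1.npy",wpose(s))
p=viewer.camera_params("wrist");W=wpose(s)
print(proj(p,[[574,127,60],[463,-122,60],[521,-184,8],[578,-147,8]],W).round(0))
```

```text
t 2.17 pos [ 460.2 -118.5  247.9] yaw 1.537 w 87.2 F [-0.3  0.4 -0.9] j6 -1.77
 to go tool mm [ -0.8  -3.7 166.9] rows [-0.03 -0.12  5.56]  turn rows [ 0.02  0.16 -0.03]
[[591. 341.]
 [316. 233.]
 [259. 276.]
 [297. 325.]]
```

View pics/w1.png

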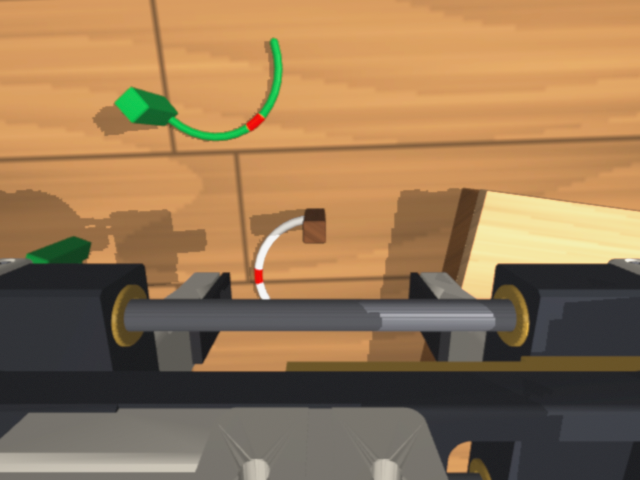

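The wrist view shows the red mark at (259,276) and the grip top at about (315,231), within 2 px of the prediction. The grip's faces are aligned with the jaws, so I'll descend.

Call:
step_arm --turn '[[0, 0.15, 0], [0, 0, 0], [0, 0, 0], [0, 0, 0], [0, 0, 0], [0, 0, 0], [0, 0, 0], [0, 0, 0], [0, 0, 0], [0, 0, 0]]' --translation '[[0, -0.12, 0.7], [0, 0, 0.7], [0, 0, 0.7], [0, 0, 0.7], [0, 0, 0.7], [0, 0, 0.6], [0, 0, 0.4], [0, 0, 0.3], [0, 0, 0.2], [0, 0, 0]]' --gripper '[0, 0, 0, 0, 0, 0, 0, 0, 0, 0]'

```text
time_s: 3.05
eef_pos: [468.4, -123.3, 101.8]
tcp_rot: [0.001, 1.0, 0.0, 0.009]
contact_force: [-0.6, 0.6, -0.8]
gripper_width: 87.4
```

Run:
```python
from h import *
togo([463,-122,81],1.54)
```

```text
t 3.05 pos [ 468.4 -123.3  101.8] yaw 1.568 w 87.4 F [-0.6  0.6 -0.8] j6 -1.73
 to go tool mm [ 5.8  1.3 20.7] rows [0.19 0.04 0.69]  turn rows [0.01 0.22 0.35]
```

Call:
step_arm --turn '[[0, 0.22, 0.35], [0, 0, 0], [0, 0, 0], [0, 0, 0], [0, 0, 0], [0, 0, 0], [0, 0, 0], [0, 0, 0], [0, 0, 0], [0, 0, 0]]' --translation '[[0.2, 0.04, 0.1], [0, 0, 0.2], [0, 0, 0.2], [0, 0, 0.2], [0, 0, 0.1], [0, 0, 0], [0, 0, 0], [0, 0, 0], [0, 0, 0], [0, 0, 0]]' --gripper '[0, 0, 0, 0, 0, 0, 0, 0, 0, 0]'

```text
time_s: 3.88
eef_pos: [466.0, -122.2, 79.2]
tcp_rot: [0.012, 1.0, 0.001, 0.004]
contact_force: [0.2, 0.2, 0.3]
gripper_width: 87.6
```

Run:
```python
from h import *
togo([463,-122,81],1.54)
s=arm.read_state();im=viewer.read_camera("wrist");cv2.imwrite("pics/w2.png",im[:,:,::-1])
im=viewer.read_camera("side");cv2.imwrite("pics/s2.png",cv2.resize(im[230:380,220:420,::-1],None,fx=4,fy=4))
```

```text
t 3.88 pos [ 466.  -122.2   79.2] yaw 1.548 w 87.6 F [0.2 0.2 0.3] j6 -1.75
 to go tool mm [ 3.   0.1 -1.8] rows [ 0.1   0.   -0.06]  turn rows [0.02 0.09 0.1 ]
```

View pics/s2.png

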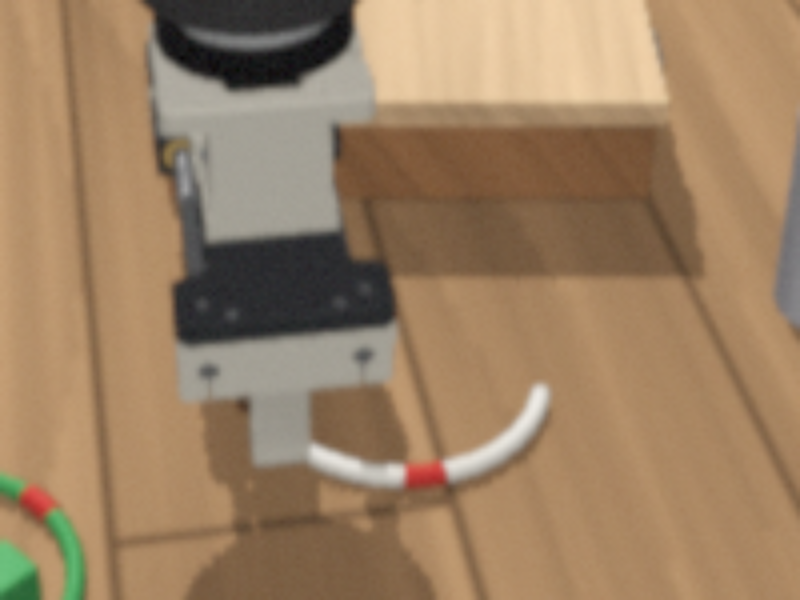

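View pics/w2.png

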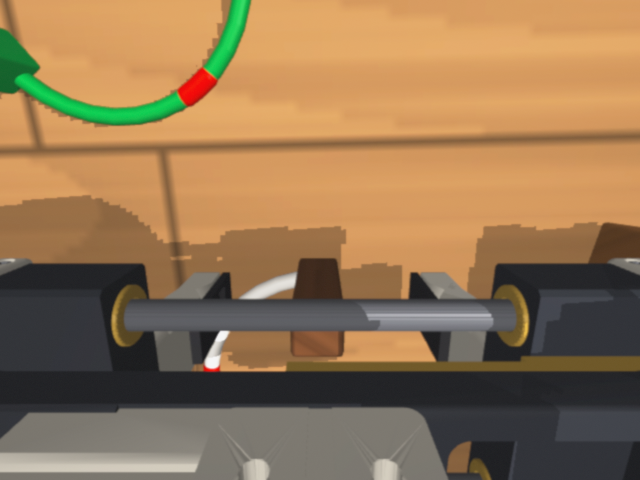

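The grip (317,308) sits midway between the jaws, and nothing is touching. I'll trim the pose slightly and close at 30 N.

Call:
step_arm --turn '[[0, 0.09, 0.1], [0, 0, 0], [0, 0, 0], [0, 0, 0], [0, 0, 0], [0, 0, 0], [0, 0, 0], [0, 0, 0], [0, 0, 0], [0, 0, 0]]' --translation '[[0.1, 0, 0], [0, 0, 0], [0, 0, 0], [0, 0, 0], [0, 0, 0], [0, 0, 0], [0, 0, 0], [0, 0, 0], [0, 0, 0], [0, 0, 0]]' --gripper '[0, 0.3, 0.6, 1, 1, 1, 1, 1, 1, 1]' --grip_force 30

```text
time_s: 4.82
eef_pos: [462.9, -122.1, 79.6]
tcp_rot: [0.016, 1.0, 0.001, 0.0]
contact_force: [0.6, 0.6, 0.5]
gripper_width: 33.2
```

Run:
```python
from h import *
togo([463,-122,81],1.54)
```

```text
t 4.82 pos [ 462.9 -122.1   79.6] yaw 1.539 w 33.2 F [0.6 0.6 0.5] j6 -1.75
 to go tool mm [-0.1  0.1 -1.4] rows [-0.    0.   -0.05]  turn rows [ 0.02  0.   -0.01]
```

Call:
step_arm --turn '[[0, 0, 0], [0, 0, 0], [0, 0, 0], [0, 0, 0], [0, 0, 0], [0, 0, 0], [0, 0, 0], [0, 0, 0], [0, 0, 0], [0, 0, 0]]' --translation '[[0, 0, 0], [0, 0, 0], [0, 0, 0], [0, 0, 0], [0, 0, 0], [0, 0, 0], [0, 0, 0], [0, 0, 0], [0, 0, 0], [0, 0, 0]]' --gripper '[1, 1, 1, 1, 1, 1, 1, 1, 1, 1]'

```text
time_s: 5.65
eef_pos: [462.8, -122.1, 79.6]
tcp_rot: [0.016, 1.0, 0.001, 0.0]
contact_force: [-0.2, -0.4, 1.0]
gripper_width: 19.9
```

Run:
```python
from h import *
togo([463,-122,81],1.54)
```

```text
t 5.65 pos [ 462.8 -122.1   79.6] yaw 1.539 w 19.9 F [-0.2 -0.4  1. ] j6 -1.75
 to go tool mm [-0.2  0.1 -1.4] rows [-0.01  0.   -0.05]  turn rows [ 0.02  0.   -0.01]
```

Gripped at a width of 19.9 mm, with the hook base 79.6 mm below the TCP. Now lift.

Call:
step_arm --turn '[[0, 0, 0], [0, 0, 0], [0, 0, 0], [0, 0, 0], [0, 0, 0], [0, 0, 0], [0, 0, 0], [0, 0, 0], [0, 0, 0], [0, 0, 0]]' --translation '[[0, 0, -0.4], [0, 0, -0.6], [0, 0, -0.6], [0, 0, -0.6], [0, 0, -0.6], [0, 0, -0.6], [0, 0, -0.5], [0, 0, -0.3], [0, 0, 0], [0, 0, 0]]' --gripper '[1, 1, 1, 1, 1, 1, 1, 1, 1, 1]'

```text
time_s: 6.48
eef_pos: [459.7, -122.2, 208.3]
tcp_rot: [0.017, 1.0, 0.001, -0.004]
contact_force: [0.6, 0.1, -2.0]
gripper_width: 20.4
```

```bash
cat >> h.py <<'E'
def tool2world(s):
    T=np.eye(4);T[:3,:3]=Ro.from_quat(s["tcp_rot"]).as_matrix();T[:3,3]=s["eef_pos"];return T
E
python3 - <<'E'
from h import *
togo([463,-122,190],1.54)
s=arm.read_state();W=wpose(s)
for n in ["wrist","side","scene"]:
    im=viewer.read_camera(n);cv2.imwrite(f"pics/{n}3.png",im[:,:,::-1])
# predicted hook pts in hand: underside z = tcp-79.6
T=tool2world(s);print(T.round(3))
ang=-1.61
E
```

```text
t 6.48 pos [ 459.7 -122.2  208.3] yaw 1.537 w 20.4 F [ 0.6  0.1 -2. ] j6 -1.76
 to go tool mm [-3.5  0.3 18.3] rows [-0.12  0.01  0.61]  turn rows [ 0.02 -0.1  -0.03]
[[-9.99000e-01  3.40000e-02 -8.00000e-03  4.59687e+02]
 [ 3.40000e-02  9.99000e-01  2.00000e-03 -1.22204e+02]
 [ 8.00000e-03  2.00000e-03 -1.00000e+00  2.08336e+02]
 [ 0.00000e+00  0.00000e+00  0.00000e+00  1.00000e+00]]
```

View pics/wrist3.png

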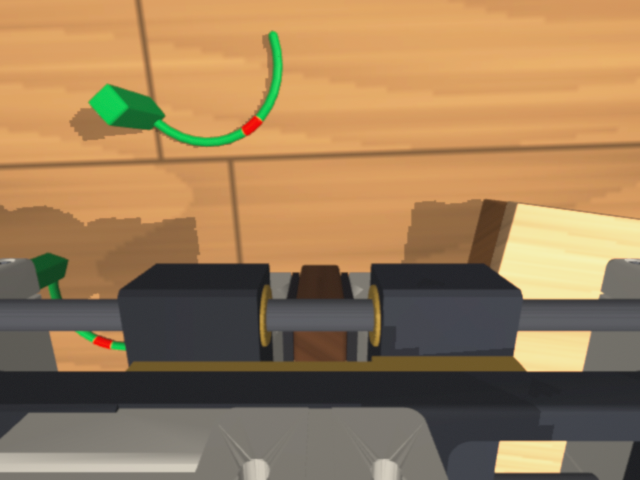

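View pics/side3.png

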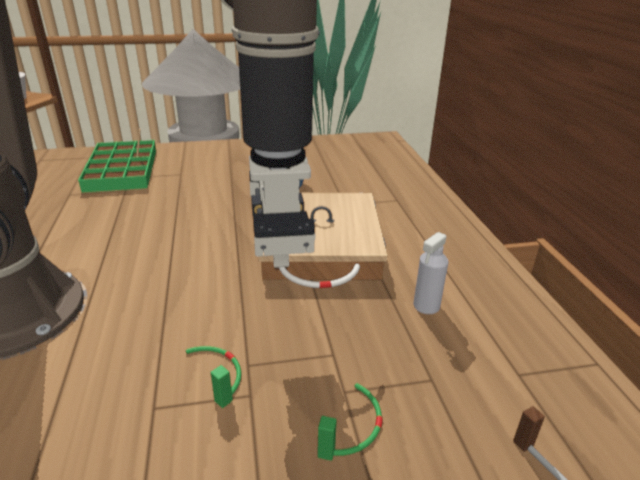

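View pics/scene3.png

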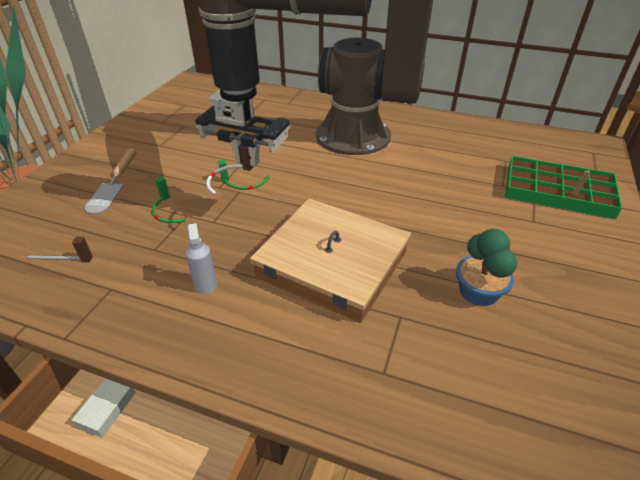

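The hook hangs level: red mark at side (325,284) and scene (211,175), with the ring visible at side (321,215). I'll fit the hook in the hand.

```bash
cat >> h.py <<'E'
def fithook(n,roi,zc,im=None,c0=None):
    p=viewer.camera_params(n)
    hsv=cv2.cvtColor(im,cv2.COLOR_BGR2HSV);m=np.zeros(im.shape[:2],bool);m[roi[0]:roi[1],roi[2]:roi[3]]=1
    w=m&(hsv[...,1]<45)&(hsv[...,2]>165);r=m&((hsv[...,0]<8)|(hsv[...,0]>172))&(hsv[...,1]>150)&(hsv[...,2]>100)
    q=back(p,np.argwhere(w|r)[:,::-1],zc);red=back(p,np.argwhere(r)[:,::-1],zc).mean(0)
    f=least_squares(lambda v:np.hypot(q[:,0]-v[0],q[:,1]-v[1])-60,c0 if c0 is not None else [q[:,0].mean(),q[:,1].mean()+30],loss="soft_l1")
    d=red[:2]-f.x;a=np.arctan2(d[1],d[0])
    print(n,w.sum(),r.sum(),"centre",f.x.round(1),"red",red.round(1),"dist",np.hypot(*d).round(1),"ang",a.round(3),"rms",np.sqrt(np.mean(f.fun**2)).round(1))
    return f.x,red[:2],a
E
python3 - <<'E'
from h import *
T=np.array([459.7,-122.2])
for n,roi in [("side",(262,292,284,364)),("scene",(162,196,203,240))]:
    im=cv2.imread(f"pics/{n}3.png")
    c,r,a=fithook(n,roi,132.7,im)
    yaw=1.537;ex=np.array([np.cos(a),np.sin(a)]);ey=np.array([-ex[1],ex[0]])
    print(" grip in hook frame from centre (TCP):",np.dot(T-c,ex).round(1),np.dot(T-c,ey).round(1),"ang-yaw",round(a-yaw,3))
E
```

```text
side 331 68 centre [ 519.2 -124.8] red [ 517.5 -185.6  132.7] dist 60.7 ang -1.599 rms 3.3
 grip in hook frame from centre (TCP): -1.0 -59.6 ang-yaw -3.136
scene 75 18 centre [ 518.1 -122.7] red [ 515.6 -180.9  132.7] dist 58.2 ang -1.613 rms 2.6
 grip in hook frame from centre (TCP): 2.0 -58.3 ang-yaw -3.15
```

Run:
```python
from h import *
togo([455.6,141.8,185],1.475)
```

```text
t 6.63 pos [ 459.3 -122.3  207.5] yaw 1.537 w 19.7 F [-0.6  0.2 -0.7] j6 -1.76
 to go tool mm [ 12.3 263.8  23. ] rows [0.41 8.79 0.77]  turn rows [ 0.01 -0.12  0.78]
```

Call:
step_arm --turn '[[0, -0.12, 0], [0, 0, 0], [0, 0, 0], [0, 0, 0], [0, 0, 0], [0, 0, 0], [0, 0, 0], [0, 0, 0], [0, 0, 0], [0, 0, 0]]' --translation '[[0, 0.5, 0], [0.05, 0.9, 0], [0.05, 0.9, 0], [0.05, 1, 0], [0.05, 1, 0], [0.05, 1, 0], [0.05, 1, 0], [0.05, 0.9, 0], [0.05, 0.6, 0], [0, 0.3, 0]]' --gripper '[1, 1, 1, 1, 1, 1, 1, 1, 1, 1]'

```text
time_s: 7.47
eef_pos: [451.4, 128.3, 197.0]
tcp_rot: [0.02, 1.0, -0.003, -0.008]
contact_force: [-0.3, 0.2, -1.8]
gripper_width: 20.2
```

Run:
```python
from h import *
togo([455.6,141.8,185],1.475)
```

```text
t 7.47 pos [451.4 128.3 197. ] yaw 1.53 w 20.2 F [-0.3  0.2 -1.8] j6 -2.3
 to go tool mm [-3.8 13.7 11.8] rows [-0.13  0.46  0.39]  turn rows [-0.08 -0.2   0.69]
```

Call:
step_arm --turn '[[-0.08, -0.2, 0.7], [0, 0, 0], [0, 0, 0], [0, 0, 0], [0, 0, 0], [0, 0, 0], [0, 0, 0], [0, 0, 0], [0, 0, 0], [0, 0, 0]]' --translation '[[0, 0.2, 0], [-0.1, 0.25, 0.1], [0, 0, 0.1], [0, 0, 0.1], [0, 0, 0.1], [0, 0, 0], [0, 0, 0], [0, 0, 0], [0, 0, 0], [0, 0, 0]]' --gripper '[1, 1, 1, 1, 1, 1, 1, 1, 1, 1]'

```text
time_s: 8.3
eef_pos: [454.7, 140.5, 179.5]
tcp_rot: [0.046, 0.999, -0.003, -0.004]
contact_force: [0.4, 0.3, -1.4]
gripper_width: 20.0
```

Run:
```python
from h import *
togo([455.6,141.8,150],1.475)
for n in ["side","scene"]:
    im=viewer.read_camera(n);cv2.imwrite(f"pics/{n}4.png",im[:,:,::-1])
a=cv2.imread("pics/side4.png")[170:270,230:400];b=cv2.imread("pics/scene4.png")[170:300,240:400]
cv2.imwrite("pics/c4a.png",cv2.resize(a,None,fx=4.5,fy=4.5,interpolation=cv2.INTER_CUBIC))
cv2.imwrite("pics/c4b.png",cv2.resize(b,None,fx=4.5,fy=4.5,interpolation=cv2.INTER_CUBIC))
```

```text
t 8.3 pos [454.7 140.5 179.5] yaw 1.478 w 20.0 F [ 0.4  0.3 -1.4] j6 -2.38
 to go tool mm [-1.   1.6 29.5] rows [-0.03  0.05  0.98]  turn rows [-0.08 -0.09  0.04]
```

View pics/c4a.png

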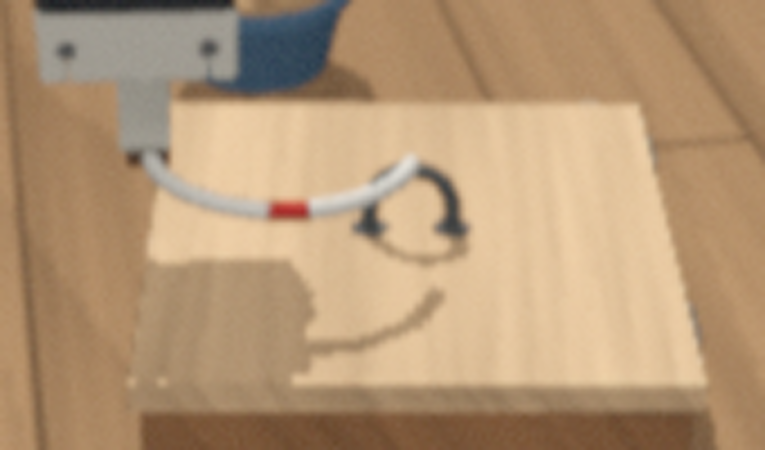

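View pics/c4b.png

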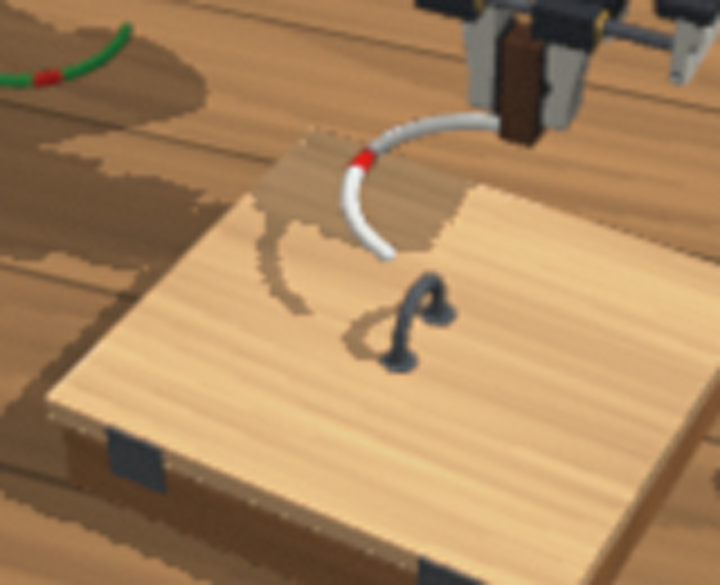

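Side view: tip at about (322,205), ring feet at (312,221) and (331,221). Scene view: tip at (327,226), feet at (329,250) and (337,240). The tip is clear of the ring. I'll compare both with the kinematics in each camera.

Run:
```python
from h import *
ps,pc=viewer.camera_params("side"),viewer.camera_params("scene")
s=arm.read_state();T=s["eef_pos"];y=tool2world(s)[:,1];phi=np.arctan2(y[1],y[0])-np.pi
R=lambda a:np.array([[np.cos(a),-np.sin(a)],[np.sin(a),np.cos(a)]])
A=T[:2]-R(phi)@[0,-60]
print("kin centre",A.round(1),"red",(A+R(phi)@[60,0]).round(1),"tip",(A+R(phi)@[21,56]).round(1),"phi",phi.round(3))
z=T[2]-79.6+4
for n,p,roi,feet in [("side",ps,(203,222,264,325),np.array([[369,229],[453,229]])/4.5+[230,170]),("scene",pc,(194,230,314,352),np.array([[400,362],[438,315]])/4.5+[240,170])]:
    im=cv2.imread(f"pics/{n}4.png");c,r,a=fithook(n,roi,z,im,A)
    print("  feet",back(p,feet,62).round(1)[:,:2].tolist(),"mid",back(p,feet,62).mean(0).round(1))
    hs=proj(p,[[*(A+R(phi)@[60,0]),z],[*(A+R(phi)@[21,56]),z]]);print("  pred px red,tip",hs.round(1).tolist())
```

```text
kin centre [514.5 135.1] red [508.9  75.4] tip [568.3 109. ] phi -1.663
side 194 19 centre [513.9 134.4] red [509.   74.6 103.9] dist 60.0 ang -1.653 rms 3.4
  feet [[553.1, 123.2], [591.2, 117.1]] mid [572.2 120.2  62. ]
  pred px red,tip [[293.9, 215.9], [320.9, 205.6]]
scene 114 17 centre [511.8 134.8] red [505.6  76.1 103.9] dist 59.0 ang -1.676 rms 2.3
  feet [[594.7, 127.6], [557.4, 133.8]] mid [576.1 130.7  62. ]
  pred px red,tip [[319.4, 205.7], [324.9, 225.4]]
```

The ring feet disagree by 10 mm in y between cameras, though the hook itself agrees with kinematics. One side pixel is about 4 mm there, so I'll fit the ring model to sub-pixel masks.

Run:
```python
from h import *
th=-0.167
def ring():
    P=[]
    r=19 # centreline half-width; centre at height 27-15=12 -> top centreline 31
    for z in np.linspace(0,12,13): P+= [[-r,0,z],[r,0,z]]
    for a in np.linspace(0,np.pi,40): P.append([r*np.cos(a),0,12+r*np.sin(a)])
    P=np.array(P);Q=[]
    for d in [(0,0,0)]: Q.append(P+d)
    return np.vstack(Q)
M=ring();c,s=np.cos(th),np.sin(th)
W=lambda v:np.c_[v[0]+c*M[:,0],v[1]+s*M[:,0],(v[2] if len(v)>2 else 60)+M[:,2]]
S=8
obs={}
for n,(r0,r1,c0,c1) in dict(side=(200,228,303,340),scene=(225,256,320,347)).items():
    im=cv2.imread(f"pics/{n}0.png").astype(float)
    g=im[r0:r1,c0:c1,2]; bg=np.median(g)   # red channel: wood bright
    w=np.clip((bg-g-95)/70,0,1)
    up=cv2.resize(w,None,fx=S,fy=S,interpolation=cv2.INTER_CUBIC)
    obs[n]=(up,r0,c0,w); 
    vis=np.clip(np.hstack([cv2.resize(g,None,fx=S,fy=S,interpolation=cv2.INTER_NEAREST),up*255]),0,255);cv2.imwrite(f"pics/ring_{n}.png",vis)
def rend(n,v):
    up,r0,c0,_=obs[n];p=viewer.camera_params(n);uv=proj(p,W(v))
    img=np.zeros(up.shape,np.float32)
    T=np.linalg.inv(p["pose"]);dep=(T[:3,:3]@np.array([v[0],v[1],75])+T[:3,3])[2]
    rad=4*p["fx"]/dep*S
    for u in uv: cv2.circle(img,tuple(int(round(x)) for x in (((u-[c0,r0])+.5)*S*16)),int(rad*16),1,-1,shift=4)
    return img
from itertools import product
def cost(n,v):
    a=rend(n,v);b=obs[n][0];return ((a-b)**2).sum()/S/S
for n in obs:
    best=min((cost(n,(x,y)),x,y) for x,y in product(np.arange(564,586,1.),np.arange(112,140,1.)))
    print(n,best)
for z in (54,56,58,60,62):
    best=min((cost("side",(x,y,z))+cost("scene",(x,y,z)),x,y) for x,y in product(np.arange(566,584,1.),np.arange(114,138,1.)))
    print(z,best)
```

```text
side (np.float64(93.95683283577962), np.float64(573.0), np.float64(127.0))
scene (np.float64(43.83599830520017), np.float64(576.0), np.float64(129.0))
54 (np.float64(152.71799884727093), np.float64(572.0), np.float64(128.0))
56 (np.float64(138.87981515931432), np.float64(573.0), np.float64(128.0))[ WARN:0@0.178] global loadsave.cpp:1063 imwrite_ Unsupported depth image for selected encoder is fallbacked to CV_8U.
Traceback (most recent call last):
ValueError: time passes only in moves, steps and waits
```

View pics/ring_side.png

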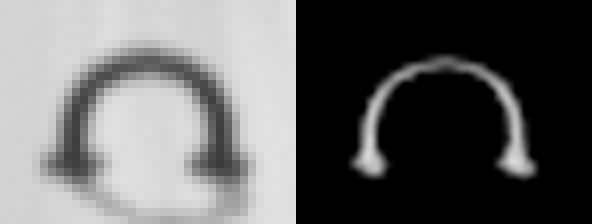

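View pics/ring_scene.png

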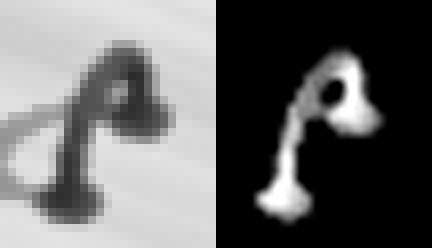

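With proper model fits the ring estimates agree within 3 mm, side (573,127) and scene (576,129), so I'll use (575,128). Now lower to the start height beside the ring.

```bash
cat >> h.py <<'E'
RC=np.array([575.,128.]);TH=-0.167
def arc(phi,z,rc=RC):
    A=rc+60*np.array([-np.cos(TH),-np.sin(TH)])
    g=A+60*np.array([np.sin(phi),-np.cos(phi)])
    s=arm.read_state();y=tool2world(s)[:,1];cur=(np.arctan2(y[1],y[0])-np.pi+np.pi)%(2*np.pi)-np.pi
    C=s["eef_pos"][:2]-60*np.array([np.sin(cur),-np.cos(cur)])
    print("phi now",cur.round(3),"final",TH,"centre err",(C-A).round(1))
    togo([*g,z],phi+np.pi,s)
E
python3 - <<'E'
from h import *
arc(-1.66,147)
E
```

```text
phi now -1.663 final -0.167 centre err [-1.4 -2.9]
t 8.4 pos [454.7 140.6 179.5] yaw 1.478 w 19.6 F [ 0.1  0.3 -1.3] j6 -2.38
 to go tool mm [-1.3  3.  32.5] rows [-0.04  0.1   1.08]  turn rows [-0.08 -0.08 -0.04]
```

Call:
step_arm --turn '[[-0.08, -0.08, 0], [0, 0, 0], [0, 0, 0], [0, 0, 0], [0, 0, 0], [0, 0, 0], [0, 0, 0], [0, 0, 0], [0, 0, 0], [0, 0, 0]]' --translation '[[-0.05, 0.1, 0], [0, 0, 0.15], [0, 0, 0.2], [0, 0, 0.2], [0, 0, 0.2], [0, 0, 0.15], [0, 0, 0.1], [0, 0, 0], [0, 0, 0], [0, 0, 0]]' --gripper '[1, 1, 1, 1, 1, 1, 1, 1, 1, 1]'

```text
time_s: 9.23
eef_pos: [456.3, 143.7, 145.6]
tcp_rot: [0.046, 0.999, 0.0, -0.0]
contact_force: [-0.0, 0.2, -1.2]
gripper_width: 20.0
```

Run:
```python
from h import *
arc(-1.66,147)
for n in ["side","scene"]:
    im=viewer.read_camera(n);cv2.imwrite(f"pics/{n}5.png",im[:,:,::-1])
a=cv2.imread("pics/side5.png")[180:260,240:360];b=cv2.imread("pics/scene5.png")[190:270,270:370]
cv2.imwrite("pics/c5.png",np.hstack([cv2.resize(a,(420,280),interpolation=cv2.INTER_CUBIC),cv2.resize(b,(350,280),interpolation=cv2.INTER_CUBIC)]))
```

```text
phi now -1.663 final -0.167 centre err [0.2 0.2]
t 9.23 pos [456.3 143.7 145.6] yaw 1.479 w 20.0 F [-0.   0.2 -1.2] j6 -2.38
 to go tool mm [ 0.2 -0.4 -1.4] rows [ 0.01 -0.01 -0.05]  turn rows [ 0.   -0.01 -0.04]
```

View pics/c5.png

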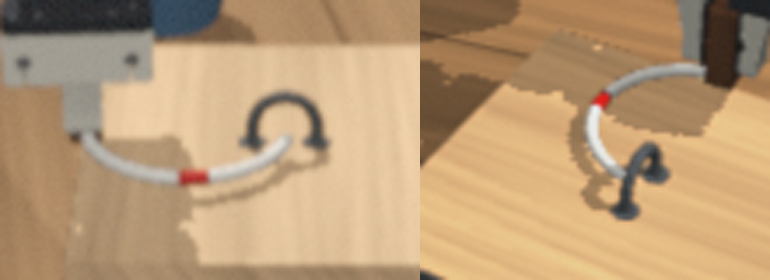

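The tip sits just in front of the ring opening and is centred on it (side crop (288,140) between feet at 252 and 316). I'll swing about the arc centre.

Call:
step_arm --turn '[[0, 0, -0.3], [0, 0, -0.5], [0, 0, -0.5], [0, 0, -0.5], [0, 0, -0.5], [0, 0, -0.5], [0, 0, -0.5], [0, 0, -0.5], [0, 0, -0.3], [0, 0, 0]]' --translation '[[0, -0.05, 0], [0, -0.08, 0], [0, -0.08, 0], [0, -0.08, 0], [0, -0.08, 0], [0, -0.08, 0], [0, -0.08, 0], [0, -0.08, 0], [0, -0.05, 0], [0, 0, 0]]' --gripper '[1, 1, 1, 1, 1, 1, 1, 1, 1, 1]'

```text
time_s: 10.17
eef_pos: [459.1, 124.4, 149.0]
tcp_rot: [-0.126, 0.992, 0.002, 0.003]
contact_force: [0.0, 0.5, -1.6]
gripper_width: 19.7
```

Run:
```python
from h import *
arc(-1.35,146)
for n in ["side","scene"]:
    im=viewer.read_camera(n);cv2.imwrite(f"pics/{n}6.png",im[:,:,::-1])
a=cv2.imread("pics/side6.png")[180:260,240:360];b=cv2.imread("pics/scene6.png")[190:270,270:370]
cv2.imwrite("pics/c6.png",np.hstack([cv2.resize(a,(420,280),interpolation=cv2.INTER_CUBIC),cv2.resize(b,(350,280),interpolation=cv2.INTER_CUBIC)]))
```

```text
phi now -1.318 final -0.167 centre err [1.4 1.4]
t 10.17 pos [459.1 124.4 149. ] yaw 1.823 w 19.7 F [ 0.   0.5 -1.6] j6 -2.0
 to go tool mm [1.7 0.9 3. ] rows [0.06 0.03 0.1 ]  turn rows [0.04 0.08 0.4 ]
```

View pics/c6.png

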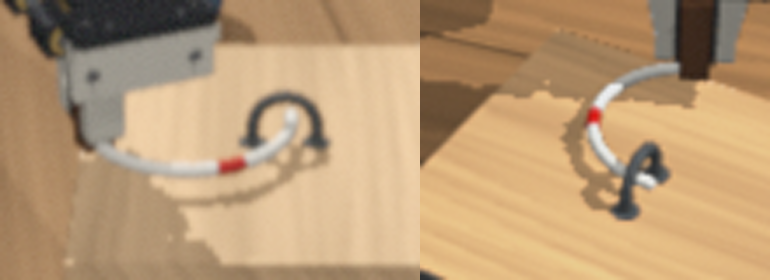

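The tip is through the ring (side crop (291,113)) with no contact force. I'll continue the swing with small trims.

Call:
step_arm --turn '[[0.04, 0.08, -0.3], [0, 0, -0.5], [0, 0, -0.5], [0, 0, -0.5], [0, 0, -0.5], [0, 0, -0.5], [0, 0, -0.5], [0, 0, -0.5], [0, 0, -0.4], [0, 0, 0]]' --translation '[[0.05, -0.08, 0.05], [0, -0.08, 0.05], [0, -0.08, 0], [0, -0.08, 0], [0, -0.08, 0], [0, -0.08, 0], [0, -0.08, 0], [0, -0.08, 0], [0, -0.07, 0], [0, 0, 0]]' --gripper '[1, 1, 1, 1, 1, 1, 1, 1, 1, 1]'

```text
time_s: 11.1
eef_pos: [466.5, 105.4, 147.0]
tcp_rot: [-0.293, 0.956, 0.0, 0.001]
contact_force: [-1.5, -0.8, -0.6]
gripper_width: 20.0
```

Run:
```python
from h import *
arc(-0.97,146)
```

```text
phi now -0.977 final -0.167 centre err [0.4 1. ]
t 11.1 pos [466.5 105.4 147. ] yaw 2.165 w 20.0 F [-1.5 -0.8 -0.6] j6 -1.61
 to go tool mm [ 0.9 -1.1  1. ] rows [ 0.03 -0.04  0.03]  turn rows [-0.    0.02 -0.08]
```

Call:
step_arm --turn '[[0, 0.02, -0.3], [0, 0, -0.5], [0, 0, -0.5], [0, 0, -0.5], [0, 0, -0.5], [0, 0, -0.5], [0, 0, -0.5], [0, 0, -0.5], [0, 0, -0.5], [0, 0, 0]]' --translation '[[0.03, -0.08, 0.03], [0, -0.08, 0], [0, -0.08, 0], [0, -0.08, 0], [0, -0.08, 0], [0, -0.08, 0], [0, -0.08, 0], [0, -0.08, 0], [0, -0.08, 0], [0, 0, 0]]' --gripper '[1, 1, 1, 1, 1, 1, 1, 1, 1, 1]'

```text
time_s: 11.93
eef_pos: [480.6, 90.0, 146.7]
tcp_rot: [-0.451, 0.892, -0.0, 0.001]
contact_force: [-0.4, 0.0, -1.1]
gripper_width: 19.8
```

Run:
```python
from h import *
arc(-0.6,146)
```

```text
phi now -0.635 final -0.167 centre err [0.3 0.4]
t 11.93 pos [480.6  90.  146.7] yaw 2.507 w 19.8 F [-0.4  0.  -1.1] j6 -1.22
 to go tool mm [ 0.5 -2.1  0.7] rows [ 0.02 -0.07  0.02]  turn rows [-0.01  0.01 -0.44]
```

Call:
step_arm --turn '[[0, 0, -0.4], [0, 0, -0.6], [0, 0, -0.6], [0, 0, -0.6], [0, 0, -0.6], [0, 0, -0.6], [0, 0, -0.6], [0, 0, -0.6], [0, 0, -0.5], [0, 0, 0]]' --translation '[[0.02, -0.07, 0], [0, -0.096, 0], [0, -0.096, 0], [0, -0.096, 0], [0, -0.096, 0], [0, -0.096, 0], [0, -0.096, 0], [0, -0.096, 0], [0, -0.08, 0], [0, 0, 0]]' --gripper '[1, 1, 1, 1, 1, 1, 1, 1, 1, 1]'

```text
time_s: 12.77
eef_pos: [502.0, 79.9, 146.9]
tcp_rot: [-0.619, 0.785, -0.0, 0.001]
contact_force: [0.9, -0.2, -1.0]
gripper_width: 19.9
```

```bash
cat >> h.py <<'E'
def snap(k):
    for n in ["side","scene"]:
        im=viewer.read_camera(n);cv2.imwrite(f"pics/{n}{k}.png",im[:,:,::-1])
    a=cv2.imread(f"pics/side{k}.png")[190:250,280:370];b=cv2.imread(f"pics/scene{k}.png")[190:270,270:370]
    cv2.imwrite(f"pics/c{k}.png",np.hstack([cv2.resize(a,(420,280),interpolation=cv2.INTER_CUBIC),cv2.resize(b,(350,280),interpolation=cv2.INTER_CUBIC)]))
E
python3 - <<'E'
from h import *
arc(-0.167,144)
snap(7)
E
```

```text
phi now -0.235 final -0.167 centre err [0.1 0.3]
t 12.77 pos [502.   79.9 146.9] yaw 2.906 w 19.9 F [ 0.9 -0.2 -1. ] j6 -0.78
 to go tool mm [ 0.2 -4.1  2.9] rows [ 0.01 -0.14  0.1 ]  turn rows [-0.01  0.01 -0.85]
```

View pics/c7.png

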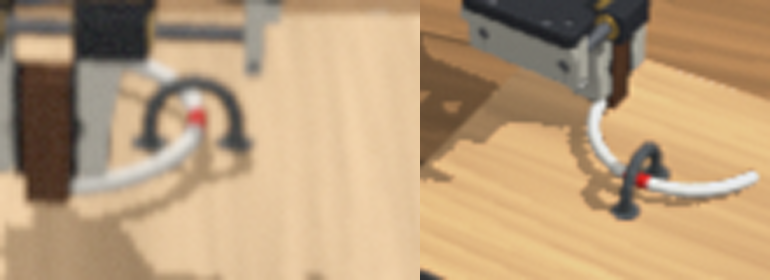

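The red mark is almost at the ring plane. I'll finish the turn, then lower gently.

Call:
step_arm --turn '[[0, 0, -0.4], [0, 0, -0.45], [0, 0, 0], [0, 0, 0], [0, 0, 0], [0, 0, 0], [0, 0, 0], [0, 0, 0], [0, 0, 0], [0, 0, 0]]' --translation '[[0, -0.07, 0], [0, -0.07, 0], [0, 0, 0.05], [0, 0, 0.05], [0, 0, 0.05], [0, 0, 0.03], [0, 0, 0], [0, 0, 0], [0, 0, 0], [0, 0, 0]]' --gripper '[1, 1, 1, 1, 1, 1, 1, 1, 1, 1]'

```text
time_s: 13.7
eef_pos: [503.9, 79.3, 140.7]
tcp_rot: [-0.639, 0.769, 0.0, -0.0]
contact_force: [-0.5, -0.1, -1.5]
gripper_width: 20.0
```

Run:
```python
from h import *
arc(-0.167,139.6)
snap(8)
```

```text
phi now -0.183 final -0.167 centre err [-1.   0.4]
t 13.7 pos [503.9  79.3 140.7] yaw 2.958 w 20.0 F [-0.5 -0.1 -1.5] j6 -0.72
 to go tool mm [ 0.2 -2.   1.1] rows [ 0.01 -0.07  0.04]  turn rows [ 0.01  0.   -0.2 ]
```

View pics/c8.png

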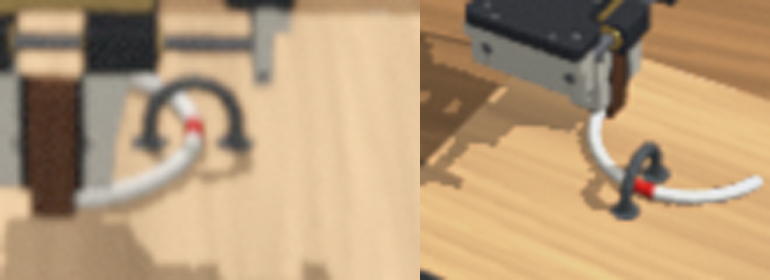

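Mark measured against ring: the scene view says it is centred, while the side view hints it is several mm past. I'll settle this by overlaying the model in both views, with each camera's local bias taken from the hook.

```bash
python3 - <<'E'
from h import *
P={n:viewer.camera_params(n) for n in ("side","scene")}
s=arm.read_state();y=tool2world(s)[:,1];phi=np.arctan2(y[1],y[0])-np.pi
red=s["eef_pos"][:2]+60*np.array([-np.sin(phi),np.cos(phi)])+60*np.array([np.cos(phi),np.sin(phi)])
print("kin red",red.round(1),"z",s["eef_pos"][2]-79.6+4)
z=s["eef_pos"][2]-79.6+4
for n in P:
    im=cv2.imread(f"pics/{n}8.png");hsv=cv2.cvtColor(im,cv2.COLOR_BGR2HSV)
    u0=proj(P[n],[[*red,z]])[0]
    r=((hsv[...,0]<8)|(hsv[...,0]>172))&(hsv[...,1]>130)&(hsv[...,2]>90);yy,xx=np.nonzero(r);k=np.hypot(xx-u0[0],yy-u0[1])<8
    uv=np.array([xx[k].mean(),yy[k].mean()]);print(n,"pred",u0.round(1),"seen",uv.round(1),k.sum(),"->",back(P[n],uv,z).round(1))
# overlay
M=[]
r=19
for zz in np.linspace(0,12,7): M+=[[-r,zz],[r,zz]]
for a in np.linspace(0,np.pi,31): M.append([r*np.cos(a),12+r*np.sin(a)])
M=np.array(M);rows=[]
lid=np.array([[-120,130],[120,130],[120,-130],[-120,-130],[-120,130]])
for n,(r0,r1,c0,c1) in dict(side=(180,270,255,395),scene=(195,315,245,415)).items():
    im=cv2.imread(f"pics/{n}0.png")[r0:r1,c0:c1];S=4.5
    for yc in (123,129):
        o=cv2.resize(im,None,fx=S,fy=S,interpolation=cv2.INTER_CUBIC)
        c,s_=np.cos(TH),np.sin(TH)
        W=np.c_[575+c*M[:,0],yc+s_*M[:,0],60+M[:,1]]
        L=np.c_[575+c*lid[:,0]-s_*lid[:,1],yc+s_*lid[:,0]+c*lid[:,1],np.full(5,60)]
        for u in proj(P[n],W): cv2.circle(o,tuple(int(v) for v in (u-[c0,r0]+.5)*S),1,(0,0,255),-1)
        q=((proj(P[n],L)-[c0,r0]+.5)*S).astype(np.int32);cv2.polylines(o,[q],False,(255,0,0),1)
        cv2.imwrite(f"pics/ov_{n}_{yc}.png",o[:, :770])
E
cd pics; python3 -c "
import cv2,numpy as np
for n in ('side','scene'):
    a,b=[cv2.imread(f'ov_{n}_{y}.png') for y in (123,129)]
    cv2.imwrite(f'ov_{n}.png',cv2.resize(np.hstack([a,b]),(800,int(a.shape[0]*800/(2*a.shape[1])))))
    h,w=a.shape[:2]
    cv2.imwrite(f'ovz_{n}.png',np.hstack([cv2.resize(k[(h*20//100):(h*62//100),(w*3//10):(w*7//10)],(390,390)) for k in (a,b)]))
"
```

```text
kin red [573.9 127.4] z 65.07332431167904
side pred [321.5 217.8] seen [321.  216.5] 6 -> [[573.9 133.1  65.1]]
scene pred [332.  243.1] seen [333.4 243.2] 23 -> [[573.2 130.3  65.1]]
```

View pics/ov_side.png

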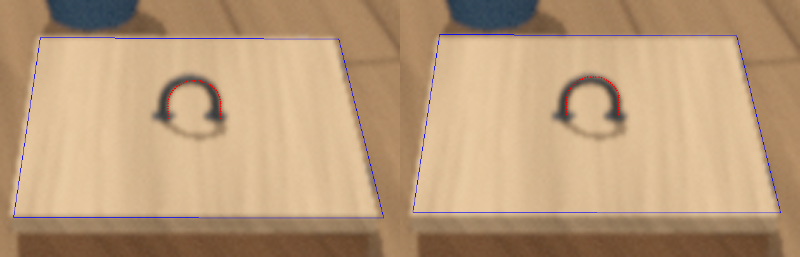

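View pics/ovz_side.png

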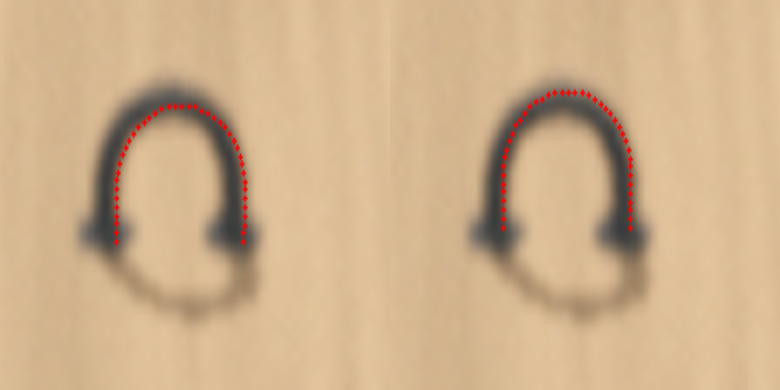

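View pics/ovz_scene.png

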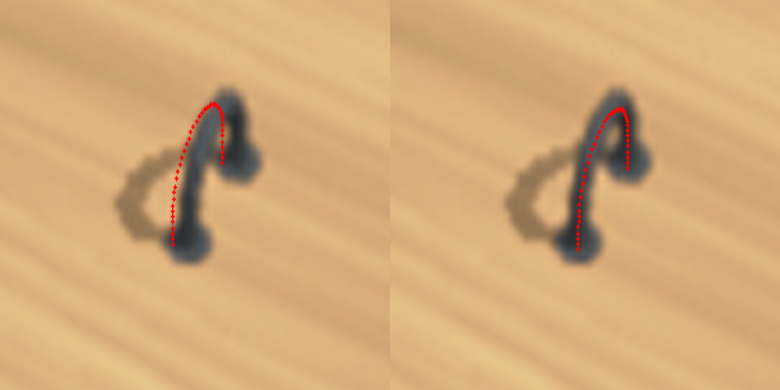

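The overlays put the ring at y≈126–129. The scene view has the mark about 1 mm past it, while the side view (only 6 px) suggests more, which is also sensitive to hook height. I'll lower to contact and then remeasure.

Call:
step_arm --turn '[[0, 0, -0.1], [0, 0, -0.1], [0, 0, 0], [0, 0, 0], [0, 0, 0], [0, 0, 0], [0, 0, 0], [0, 0, 0], [0, 0, 0], [0, 0, 0]]' --translation '[[0, -0.03, 0.02], [0, -0.03, 0.02], [0, 0, 0.02], [0, 0, 0.02], [0, 0, 0], [0, 0, 0], [0, 0, 0], [0, 0, 0], [0, 0, 0], [0, 0, 0]]' --gripper '[1, 1, 1, 1, 1, 1, 1, 1, 1, 1]'

```text
time_s: 14.63
eef_pos: [506.3, 79.1, 139.6]
tcp_rot: [-0.647, 0.763, 0.0, 0.0]
contact_force: [0.5, 1.2, 0.7]
gripper_width: 19.8
```

Run:
```python
from h import *
arc(-0.167,138)
```

```text
phi now -0.164 final -0.167 centre err [0.3 0.3]
t 14.63 pos [506.3  79.1 139.6] yaw 2.978 w 19.8 F [0.5 1.2 0.7] j6 -0.7
 to go tool mm [0.3 0.4 1.6] rows [0.01 0.01 0.05]  turn rows [-0.    0.01  0.04]
```

Call:
step_arm --turn '[[0, 0, 0], [0, 0, 0], [0, 0, 0], [0, 0, 0], [0, 0, 0], [0, 0, 0], [0, 0, 0], [0, 0, 0], [0, 0, 0], [0, 0, 0]]' --translation '[[0, 0, 0.02], [0, 0, 0.02], [0, 0, 0], [0, 0, 0], [0, 0, 0], [0, 0, 0], [0, 0, 0], [0, 0, 0], [0, 0, 0], [0, 0, 0]]' --gripper '[1, 1, 1, 1, 1, 1, 1, 1, 1, 1]'

```text
time_s: 15.47
eef_pos: [506.4, 79.2, 139.6]
tcp_rot: [-0.647, 0.762, -0.0, 0.0]
contact_force: [-1.0, 0.4, 0.6]
gripper_width: 20.1
```

Run:
```python
from h import *
arc(-0.167,138)
snap(9)
a=cv2.imread("pics/side9.png")[200:240,295:350];b=cv2.imread("pics/scene9.png")[215:265,305:365]
cv2.imwrite("pics/z9.png",np.hstack([cv2.resize(a,(440,320),interpolation=cv2.INTER_CUBIC),cv2.resize(b,(384,320),interpolation=cv2.INTER_CUBIC)])[:,:800])
```

```text
phi now -0.163 final -0.167 centre err [0.3 0.4]
t 15.47 pos [506.4  79.2 139.6] yaw 2.979 w 20.1 F [-1.   0.4  0.6] j6 -0.7
 to go tool mm [0.4 0.5 1.6] rows [0.01 0.02 0.05]  turn rows [-0.01  0.    0.05]
```

View pics/z9.png

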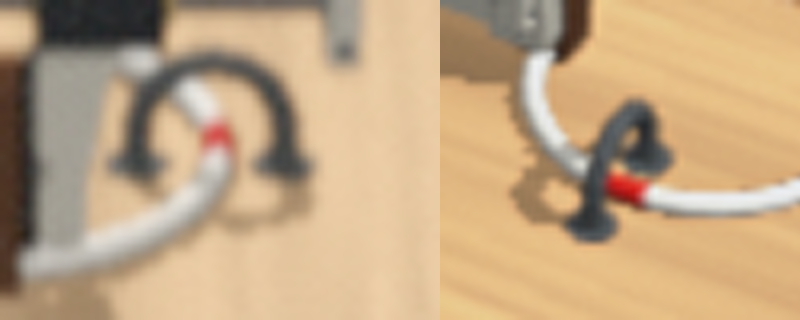

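TCP height barely changed and the force is only 0.6 N, so contact isn't certain. Both cameras would agree (mark about +2 mm past centre) if the hook were still about 3–4 mm above the lid. I'll probe lower.

Call:
step_arm --turn '[[0, 0, 0], [0, 0, 0], [0, 0, 0], [0, 0, 0], [0, 0, 0], [0, 0, 0], [0, 0, 0], [0, 0, 0], [0, 0, 0], [0, 0, 0]]' --translation '[[0, 0, 0.06], [0, 0, 0.06], [0, 0, 0], [0, 0, 0], [0, 0, 0], [0, 0, 0], [0, 0, 0], [0, 0, 0], [0, 0, 0], [0, 0, 0]]' --gripper '[1, 1, 1, 1, 1, 1, 1, 1, 1, 1]'

```text
time_s: 16.4
eef_pos: [506.4, 79.2, 139.6]
tcp_rot: [-0.648, 0.762, -0.001, 0.0]
contact_force: [-1.3, 0.2, 2.9]
gripper_width: 20.0
```

Run:
```python
from h import *
arc(-0.167,138)
```

```text
phi now -0.162 final -0.167 centre err [0.2 0.4]
t 16.4 pos [506.4  79.2 139.6] yaw 2.98 w 20.0 F [-1.3  0.2  2.9] j6 -0.7
 to go tool mm [0.5 0.5 1.6] rows [0.02 0.02 0.05]  turn rows [-0.02 -0.    0.07]
```

Force has risen to 2.9 N at TCP 139.6 mm, so the grip end is on the lid at exactly z=60. Next I'll check whether the hook is tilted by overlaying the kinematic arc on both views.

Run:
```python
from h import *
P={n:viewer.camera_params(n) for n in ("side","scene")}
s=arm.read_state();y=tool2world(s)[:,1];phi=np.arctan2(y[1],y[0])-np.pi
A=s["eef_pos"][:2]+60*np.array([-np.sin(phi),np.cos(phi)])
an=np.linspace(-np.pi/2,np.deg2rad(69.5),60)+phi
arcp=np.c_[A[0]+60*np.cos(an),A[1]+60*np.sin(an),np.full(60,64.)]
red=[[A[0]+60*np.cos(phi),A[1]+60*np.sin(phi),64]]
o=[]
for n,(r0,r1,c0,c1) in dict(side=(180,250,280,370),scene=(200,270,295,385)).items():
    im=viewer.read_camera(n)[:,:,::-1].copy();cv2.imwrite(f"pics/{n}10.png",im);S=4.4*2
    z=cv2.resize(im[r0:r1,c0:c1],None,fx=S,fy=S,interpolation=cv2.INTER_CUBIC)
    for u in proj(P[n],arcp): cv2.circle(z,tuple(int(v) for v in (u-[c0,r0]+.5)*S),1,(255,0,0),-1)
    u=proj(P[n],red)[0];cv2.circle(z,tuple(int(v) for v in (u-[c0,r0]+.5)*S),4,(0,255,0),1)
    cv2.imwrite(f"pics/a10{n}.png",z[:600,:800])
```

```text
(no output)
```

View pics/a10side.png

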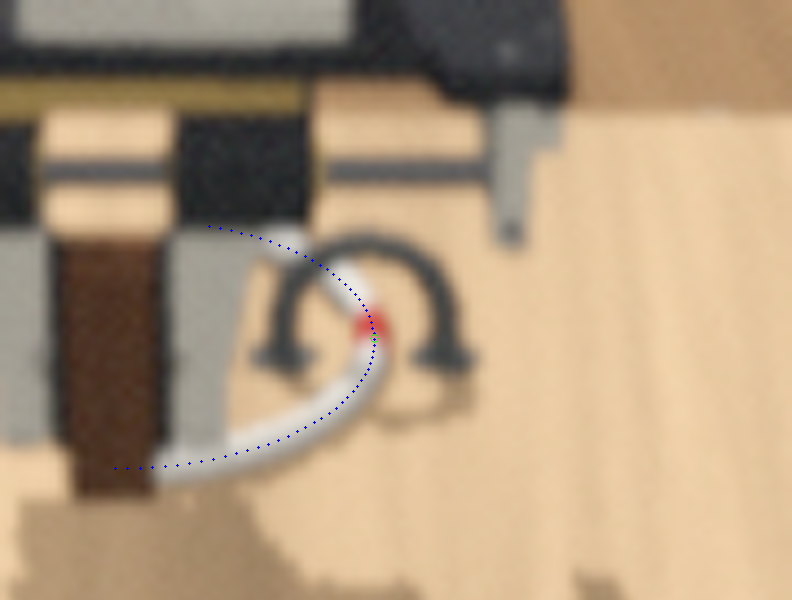

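View pics/a10scene.png

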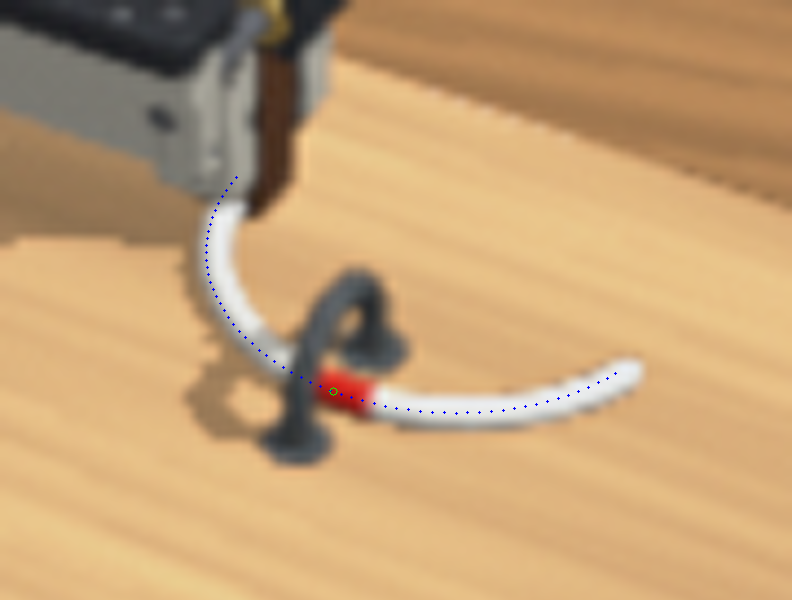

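Side view: the seen rod lies slightly below the overlay at the tail and above it at the mark, so the hook is pitched about 2° and will settle on release. Scene view has the mark about +2 mm past the ring plane. I'll lift slightly, shift back about 2.5 mm along -y (tool +x), and set down.

Call:
step_arm --turn '[[0, 0, 0.05], [0, 0, 0], [0, 0, 0], [0, 0, 0], [0, 0, 0], [0, 0, 0], [0, 0, 0], [0, 0, 0], [0, 0, 0], [0, 0, 0]]' --translation '[[0, 0, -0.08], [0, 0, -0.05], [0.06, 0, 0], [0.06, 0, 0], [0, 0, 0], [0, 0, 0.05], [0, 0, 0.06], [0, 0, 0.06], [0, 0, 0], [0, 0, 0]]' --gripper '[1, 1, 1, 1, 1, 1, 1, 1, 1, 1]'

```text
time_s: 17.33
eef_pos: [506.0, 75.2, 139.9]
tcp_rot: [-0.646, 0.763, -0.001, 0.001]
contact_force: [0.2, -0.0, -1.4]
gripper_width: 19.7
```

Run:
```python
from h import *
arc(-0.167,139.6,RC+2.5*np.array([np.sin(TH),-np.cos(TH)]))
```

```text
phi now -0.166 final -0.167 centre err [ 0.5 -1.1]
t 17.33 pos [506.   75.2 139.9] yaw 2.976 w 19.7 F [ 0.2 -0.  -1.4] j6 -0.7
 to go tool mm [-1.   0.7  0.3] rows [-0.03  0.02  0.01]  turn rows [-0.03  0.    0.02]
```

Call:
step_arm --turn '[[0, 0, 0], [0, 0, 0], [0, 0, 0], [0, 0, 0], [0, 0, 0], [0, 0, 0], [0, 0, 0], [0, 0, 0], [0, 0, 0], [0, 0, 0]]' --translation '[[-0.04, 0.02, 0], [0, 0, 0.05], [0, 0, 0.03], [0, 0, 0], [0, 0, 0], [0, 0, 0], [0, 0, 0], [0, 0, 0], [0, 0, 0], [0, 0, 0]]' --gripper '[1, 1, 1, 1, 0.7, 0.6, 0.5, 0.5, 0.5, 0.5]'

```text
time_s: 18.17
eef_pos: [506.0, 77.2, 139.2]
tcp_rot: [-0.647, 0.763, -0.001, 0.001]
contact_force: [-0.2, -0.7, -0.6]
gripper_width: 43.5
```

Run:
```python
from h import *
arc(-0.167,139.6,RC+2.5*np.array([np.sin(TH),-np.cos(TH)]))
o=[]
for n,(r0,r1,c0,c1) in dict(side=(180,250,280,370),scene=(200,270,295,385)).items():
    im=viewer.read_camera(n)[:,:,::-1].copy();cv2.imwrite(f"pics/{n}11.png",im)
    o.append(cv2.resize(im[r0:r1,c0:c1],(400,311),interpolation=cv2.INTER_CUBIC))
cv2.imwrite("pics/a11.png",np.hstack(o))
```

```text
phi now -0.164 final -0.167 centre err [0.4 0.9]
t 18.17 pos [506.   77.2 139.2] yaw 2.977 w 43.5 F [-0.2 -0.7 -0.6] j6 -0.7
 to go tool mm [ 0.9  0.4 -0.4] rows [ 0.03  0.01 -0.01]  turn rows [-0.04 -0.    0.03]
```

View pics/a11.png

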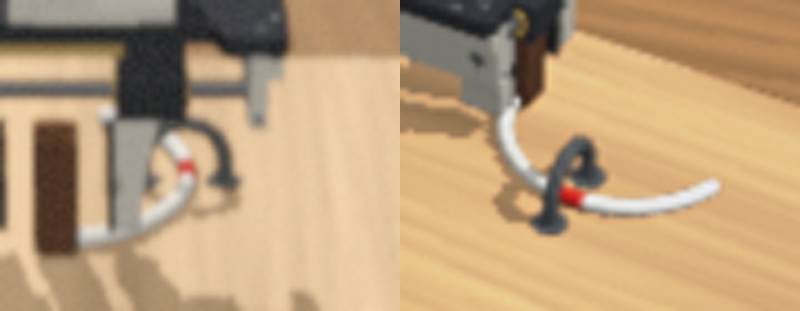

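Released: width 43.5 mm, grip standing free. I'll retract straight up.

Call:
step_arm --turn '[[0, 0, 0], [0, 0, 0], [0, 0, 0], [0, 0, 0], [0, 0, 0], [0, 0, 0], [0, 0, 0], [0, 0, 0], [0, 0, 0], [0, 0, 0]]' --translation '[[0, 0, -0.2], [0, 0, -0.3], [0, 0, -0.5], [0, 0, -0.7], [0, 0, -0.8], [0, 0, -0.8], [0, 0, -0.8], [0, 0, -0.8], [0, 0, -0.5], [0, 0, 0]]' --gripper '[0.5, 0.5, 0.5, 0.5, 0.5, 0.5, 0.5, 0.5, 0.5, 0.5]'

```text
time_s: 19.1
eef_pos: [504.3, 76.1, 315.7]
tcp_rot: [-0.647, 0.763, -0.002, 0.001]
contact_force: [0.6, -0.0, 0.8]
gripper_width: 43.8
```

Call:
step_arm --turn '[[0, 0, 0], [0, 0, 0], [0, 0, 0], [0, 0, 0], [0, 0, 0], [0, 0, 0], [0, 0, 0], [0, 0, 0], [0, 0, 0], [0, 0, 0]]' --translation '[[-0.5, -0.4, 0], [-0.9, -0.4, 0], [-0.9, -0.4, 0], [-0.9, -0.4, 0], [-0.9, -0.4, 0], [-0.9, -0.4, 0], [-0.5, -0.2, 0], [-0.3, 0, 0], [0, 0, 0], [0, 0, 0]]' --gripper '[0.5, 0.5, 0.5, 0.5, 0.5, 0.5, 0.5, 0.5, 0.5, 0.5]'

```text
time_s: 19.93
eef_pos: [611.5, 240.1, 323.6]
tcp_rot: [-0.646, 0.763, -0.002, 0.005]
contact_force: [0.8, 0.1, -0.6]
gripper_width: 44.2
```

Run:
```python
from h import *
arc(-0.167,139.6)
s=arm.read_state();np.save("pics/W12.npy",wpose(s))
for n in ["wrist","side","scene"]:
    im=viewer.read_camera(n)[:,:,::-1].copy();cv2.imwrite(f"pics/{n}12.png",im)
```

```text
phi now -0.167 final -0.167 centre err [105.6 161.3]
t 19.93 pos [611.5 240.1 323.6] yaw 2.975 w 44.2 F [ 0.8  0.1 -0.6] j6 -0.84
 to go tool mm [177.4  79.2 182.4] rows [5.91 2.64 6.08]  turn rows [-0.12  0.06  0.01]
```

View pics/wrist12.png

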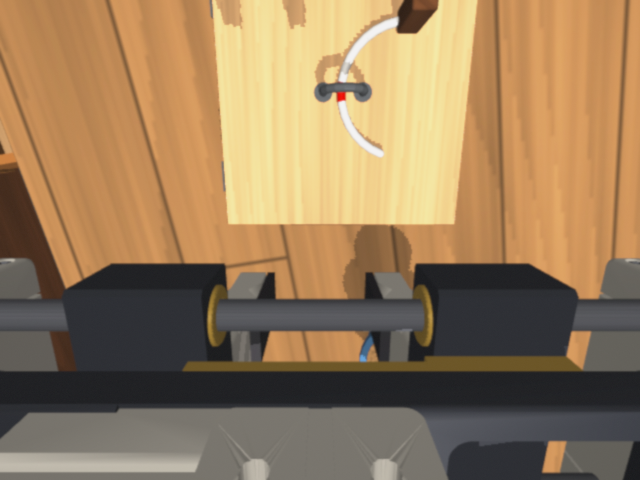

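View pics/scene12.png

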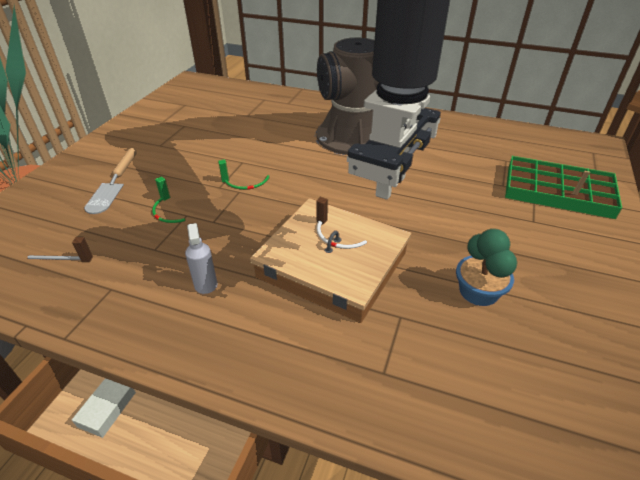

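The wrist picture shows the hook flat on the lid through the ring (feet at (322,92) and (363,92)), with the red mark at (341,97) just at the arch. Now I'll quantify it.

Run:
```python
from h import *
W=np.load("pics/W12.npy");p=viewer.camera_params("wrist");im=cv2.imread("pics/wrist12.png")
hsv=cv2.cvtColor(im,cv2.COLOR_BGR2HSV);m=np.zeros(im.shape[:2],bool);m[16:160,330:396]=1
w=m&(hsv[...,1]<50)&(hsv[...,2]>150);r=m&((hsv[...,0]<8)|(hsv[...,0]>172))&(hsv[...,1]>180)&(hsv[...,2]>120)
q=back(p,np.argwhere(w)[:,::-1],64,W);rr=back(p,np.argwhere(r)[:,::-1],64,W)
feet=back(p,[[322,92],[363,92]],62,W);print("feet",feet.round(1).tolist(),"mid",feet.mean(0).round(1),np.hypot(*(feet[1]-feet[0])[:2]).round(1))
d=feet[0]-feet[1];print("ring ang",np.arctan2(d[1],d[0]).round(3))
f=least_squares(lambda v:np.hypot(q[:,0]-v[0],q[:,1]-v[1])-60,[515,135],loss="soft_l1");print("centre",f.x.round(1),"rms",np.sqrt(np.mean(f.fun**2)).round(2))
ang=np.arctan2(rr[:,1]-f.x[1],rr[:,0]-f.x[0]);print("red n",len(rr),"ang range",ang.min().round(3),ang.max().round(3),"mean pos",rr.mean(0).round(1))
aq=np.arctan2(q[:,1]-f.x[1],q[:,0]-f.x[0]);print("rod ang",np.sort(aq)[[0,-1]].round(3),"tip->mark",(np.sort(aq)[-1]-np.deg2rad(69.5)-4/60).round(3),(np.sort(aq)[-1]-np.deg2rad(69.5)).round(3))
# lid corners in wrist
lc=back(p,[[228,223],[455,223]],60,W);d=lc[0]-lc[1];print("lid edge",lc.round(1).tolist(),"len",np.hypot(*d[:2]).round(1),"ang",np.arctan2(d[1],d[0]).round(3))
c=lc.mean(0)[:2];a=np.arctan2(d[1],d[0]);print("ring from lid",(c-130*np.array([-np.sin(a),np.cos(a)])).round(1))
a=im[60:130,290:400];cv2.imwrite("pics/z12.png",np.hstack([cv2.resize(a,(550,350),interpolation=cv2.INTER_CUBIC),cv2.resize(cv2.imread("pics/side12.png")[190:250,290:335],(250,350),interpolation=cv2.INTER_CUBIC)]))
b=cv2.imread("pics/scene12.png")[195:270,290:380];e=cv2.imread("pics/side12.png")[185:260,280:370]
cv2.imwrite("pics/y12.png",np.hstack([cv2.resize(x,(400,333),interpolation=cv2.INTER_CUBIC) for x in (e,b)]))
```

```text
feet [[591.6, 123.1, 62.0], [553.1, 129.7, 62.0]] mid [572.4 126.4  62. ] 39.1
ring ang -0.168
centre [514.9 136.1] rms 2.21
red n 65 ang range -0.162 -0.048 mean pos [574.9 129.7  64. ]
rod ang [-1.543  1.117] tip->mark -0.162 -0.096
lid edge [[710.9, 233.6, 60.0], [474.5, 272.7, 60.0]] len 239.6 ang -0.164
ring from lid [571.5 124.9]
```

View pics/z12.png

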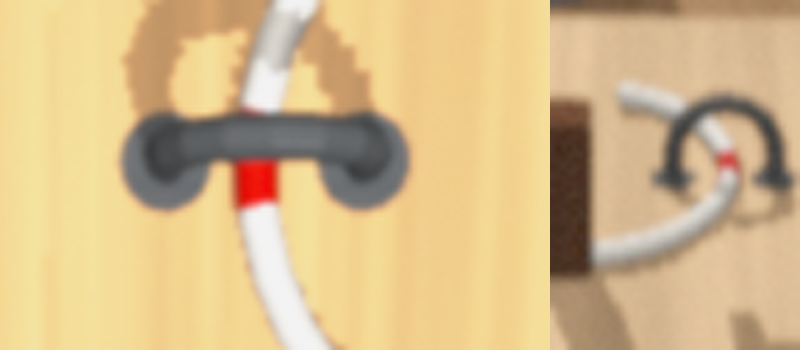

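View pics/y12.png

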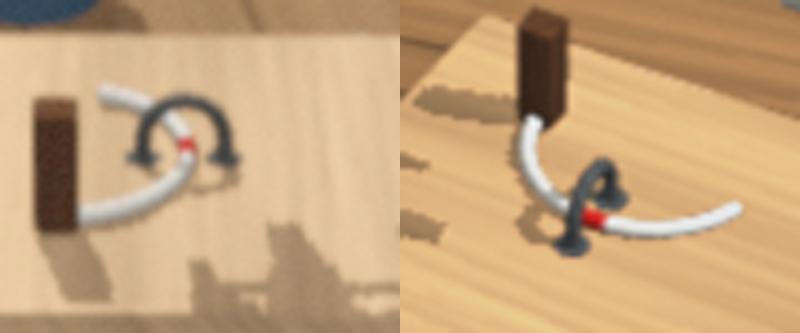

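Run:
```python
from h import *
W=np.load("pics/W12.npy");p=viewer.camera_params("wrist");im=cv2.imread("pics/wrist12.png")
for row in range(74,106):
    print(row,[tuple(int(v) for v in im[row,c,::-1]) for c in (338,340,342)])
e=np.array([np.cos(TH),np.sin(TH)]);n_=np.array([-e[1],e[0]])
for n in("side","scene"):
    P=viewer.camera_params(n);i=cv2.imread(f"pics/{n}12.png").astype(int)
    r=(i[...,2]-np.maximum(i[...,1],i[...,0])>60);yy,xx=np.nonzero(r);k=(abs(xx-(321 if n=="side" else 334))<8)&(abs(yy-(217 if n=="side" else 243))<8)
    uv=np.array([xx[k].mean(),yy[k].mean()]);print(n,uv.round(1),"rows",yy[k].min(),yy[k].max(),"cols",xx[k].min(),xx[k].max(),back(P,uv,64).round(1), "ring(572.4,126.4) z0,z62 px",proj(P,[[572.4,126.4,60],[572.4,126.4,62],[572.4,126.4,91],[572.4,126.4,64]]).round(1).tolist())
print("wrist ring px z60,64,91",proj(p,[[572.4,126.4,60],[572.4,126.4,64],[572.4,126.4,91]],W).round(1).tolist())
```

```text
74 [(191, 151, 112), (214, 206, 196), (241, 240, 238)]
75 [(184, 149, 115), (221, 216, 209), (243, 241, 241)]
76 [(185, 154, 124), (226, 223, 217), (243, 242, 242)]
77 [(188, 162, 139), (231, 228, 223), (243, 242, 242)]
78 [(192, 172, 154), (235, 233, 229), (243, 243, 243)]
79 [(191, 176, 161), (238, 236, 233), (243, 242, 243)]
80 [(190, 170, 157), (238, 232, 228), (243, 240, 241)]
81 [(173, 132, 119), (223, 186, 181), (235, 220, 222)]
82 [(130, 92, 84), (158, 113, 111), (174, 145, 147)]
83 [(94, 83, 81), (101, 85, 86), (105, 94, 94)]
84 [(91, 93, 94), (92, 93, 95), (94, 95, 97)]
85 [(101, 104, 106), (101, 104, 106), (101, 104, 106)]
86 [(106, 109, 111), (107, 109, 112), (107, 110, 112)]
87 [(107, 109, 112), (108, 110, 113), (107, 110, 113)]
88 [(105, 108, 111), (106, 109, 111), (105, 107, 111)]
89 [(100, 104, 106), (101, 103, 106), (101, 103, 105)]
90 [(94, 96, 97), (94, 95, 97), (94, 94, 96)]
91 [(115, 80, 81), (126, 79, 81), (126, 79, 80)]
92 [(174, 54, 52), (203, 56, 54), (203, 53, 51)]
93 [(211, 29, 21), (234, 32, 19), (235, 29, 17)]
94 [(218, 21, 10), (239, 22, 10), (240, 19, 1
[... 270 characters left out ...]
239, 78, 74), (243, 128, 127)]
101 [(214, 107, 99), (240, 166, 162), (243, 221, 221)]
102 [(213, 176, 166), (241, 230, 228), (243, 240, 241)]
103 [(215, 199, 186), (241, 240, 238), (244, 243, 243)]
104 [(216, 203, 187), (241, 240, 238), (244, 243, 243)]
105 [(216, 199, 182), (241, 239, 237), (243, 243, 243)]
side [321.5 217. ] rows 216 218 cols 320 323 [[574.9 132.8  64. ]] ring(572.4,126.4) z0,z62 px [[320.9, 220.2], [320.9, 219.4], [321.1, 207.1], [320.9, 218.6]]
scene [333.2 243.7] rows 241 246 cols 331 336 [[573.7 130.   64. ]] ring(572.4,126.4) z0,z62 px [[331.8, 244.3], [331.8, 243.6], [332.0, 233.2], [331.8, 242.9]]
wrist ring px z60,64,91 [[342.3, 92.3], [342.6, 91.7], [344.2, 87.1]]
```

The wrist view is the sharpest. The red runs from row 81.7 to 100.7, centre 91.2, and the ring plane projects to 91.7, so the mark is centred to about 0.5 mm. The hook angle is about -0.16 to -0.2 against -0.167 for the chest, the lateral offset is about 2 mm of the 11 mm free, and the robot is well clear. Handing in.

Run:
```python
from rig import arm
s=arm.read_state();print(s["time_s"],s["contact_force"])
print(arm.finish_job())
```

```text
20.0833 [-0.07199628 -0.51778512 -0.02561034]
the job is handed in; nothing more can be done
None
```

The white hook is through the ring on the chest lid with its red mark in the ring. I let go of it lying flat and handed the job in at 20.1 s.

I took the hook by its wooden grip and set it down short of the ring. I then swung it tip first about its own arc centre through the ring and lowered it onto the lid. After a shift of about 2 mm to centre the mark, I let go and moved the arm clear.

**Last checks:**
- **Mark:** in the wrist view its centre is within about 0.5 mm of the ring plane, with red showing on both sides of the arch.
- **Squareness:** the hook's x axis read between -0.16 and -0.20 rad, against -0.167 rad for the chest, so it is square to within about 2°.
- **Forces:** I read about 3 N at most, while pressing the hook onto the lid.
- **Bystanders:** the pot and the bottle stand where they were in the last scene picture.

**Disagreements:**
- **Side camera:** its coarse pixels put the mark several mm further in (+y) than the wrist view did, and I trusted the wrist view.
- **Ring position:** the estimates from the different cameras varied by up to about 10 mm in y.
- **Hook tilt:** it looked pitched about 2° while held. I expected it to settle flat on release and did not measure that separately.

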